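File the cured resin panels in the cabinet drawer

ROBOT

A 6-joint arm with a two-finger parallel gripper is mounted at the origin on the work surface. World frame = base frame: x ahead of the robot, y to its left, z up, the work surface at z = 0. Lengths are in m, angles in degrees, forces in N, time in s.
With the tool pointing down it reaches from about 0.35 to 0.925 m from the base axis. Payload 6.4 kg.
Tool frame: the origin (TCP) lies midway between the tips of the shut fingers; the grasp point (between the pads) lies 19 mm behind it; x points along the fingers, y is the direction in which the jaws open and shut, and the axes are right-handed (so a half turn about x gives the same grasp; the last joint's range is limited). The gripper opens to 85 mm and grips with 20 to 120 N. Pads are 22 mm wide; open, the fingers measure 114 mm over their backs; the gripper's body (76 mm by 85 mm) begins 54 mm behind the grasp point. The pads swing forward as they close: fully open they stand 13 mm farther back than shut.
Start: joints at [58.092, 14.043, 89.255, -0, 76.702, -9.975], TCP at [0.243, 0.603, 0.231] pointing down, gripper open.
Joint ranges: [-179.41, 179.41], [-58.25, 129.5], [7.25, 145.43], [-54.29, 234.29], [11.92, 165.04], [-157.13, 157.13]. Speed limits (degrees/s): [147.25, 147.25, 180, 180, 180, 180].

INTERFACE

Orientations are given as a 3x3 rotation matrix whose columns are the frame's x, y, z axes.
In Python, from bench import r, snapshot, sign_off gives the robot as it stands.
- The arm moves only by the shell command python3 -m crank 'ROWS'. ROWS is JSON, one flat list of numbers, 5 for each row, row after row: the shift along the world's x, y, z in cm, then the turn about the world's z in rad, then the gripper's target within -1 to 1 (shut at 1, half-way at 0, fully open at -1). A call has 1 to 10 rows; each row is the pose to reach, as a shift and turn from the pose commanded when the call began; what a row does not reach only later rows make up. A row lasts 1/12 s, in which the tool goes at most 41.7 mm and 7.16 degrees, less where a joint would pass 70% of its speed; a pose out of reach is approached as far as the arm can. A call with a gripper value outside its range is refused whole. The fingers move at their own pace and stop on an object; the grip force is fixed at half the most. Time passes only in rows, so rows that repeat a pose let the fingers close. It gives the time, the measured TCP pose, the force and the opening at its end, in the units of the state.
- r.sense(): the state, without advancing time (a new reading comes with each control period).
- snapshot(name): name is "side" or "top"; returns a dict with "color" (384x512x3 uint8, red, green, blue), "range_z" (384x512 float32, m along the optical axis (not along the pixel's ray), 0 where there is no reading), "K" (3x3 intrinsics, pixels), "world_from_camera" (4x4, takes a point from camera to world coordinates). Camera axes: x right, y down, z forward; pixel columns grow to the right and rows downward; lengths in m; the calibration is good to about 2 mm. A picture is of the moment at which its call begins.
- sign_off(): hands the job in, once; it reports no verdict.
The state is a dict: "time_s": time; "joints": joint angles; "dq": joint speeds; "tau": joint torques, N m; "position": TCP position; "orientation": TCP orientation; "ft_force": force on the tool from outside, world axes, zero at the start; "torque": the same for the moment, N m; "gripper_width": finger opening in m.
Only numpy, scipy, OpenCV 4.12 (cv2) and the standard library are available. Lean on these libraries where they do the work, as an engineer would, in place of code of your own. Each camera call takes 0.05 s, during which the arm holds its last target.

TASK

The amber resin panels in the wooden curing rack have set, so put them away: first lift the terracotta pot out of the drawer's way and stand it on the round cork mat while the drawer is still shut, then pull the green cabinet's drawer open by its brass handle. Draw every amber panel up out of its rack slot and stand it on its long edge right down in a groove of the drawer, one to a groove and in any order, then push the drawer fully home. Leave the white panel in the rack and everything else on the table alone, and finish with the pot still standing upright, wholly on the cork mat.

Things in the scene. Friction and masses are not known exactly. Their poses are not given: they have to be found in the camera images.
- cabinet: green cabinet with a wooden top fixed to the table, 230 mm deep (x), 270 mm wide (y), 120 mm high, origin at the centre of its underside; its front looks along its own -x, roughly to the robot, at varying place and yaw. One drawer.
- drawer (a joint): drawer slide, m: 0 fully home, 0.17 fully open; the drawer moves along the cabinet's own -x. May start a few mm ajar. About 2 N of friction.
- drawer_handle (a point): middle of the drawer's brass bar handle: a horizontal bar, 110 mm long along the cabinet's y, about 10 mm thick, its middle 35 mm in front of the drawer's front (30 mm clear behind the bar) and 85 mm above the table (cabinet top: 120 mm; top of the drawer front: 106 mm). Moves with the drawer; x axis points into the cabinet.
- groove1 (a point): groove 1 of 5 (lowest cabinet y): point on the groove's floor, 18 mm above the table, 92 mm behind the outer face of the drawer's front (127 mm behind the handle bar). The grooves run along the cabinet's x, from 14 to 200 mm behind that face, 12 mm wide at the bottom, 46 mm apart along y. Moves with the drawer; axes as the cabinet's.
- groove2 (a point): groove 2 of 5, like groove1. Between the grooves stand grey round-topped ribs, tops 59 mm above the table; the drawer's side walls end 55 mm above the table. A panel standing in a groove reaches 84 mm above the table.
- groove3 (a point): groove 3 of 5, like groove1
- groove4 (a point): groove 4 of 5, like groove1
- groove5 (a point): groove 5 of 5, like groove1
- rack: fixed dark wooden curing rack, base 120 mm (x) by 250 mm (y), origin at the centre of its underside; six slots 37 mm apart along its y (at -92.5, -55.5, -18.5, 18.5, 55.5, 92.5 mm), each 9 mm wide, between blocks up to 36 mm above the table; slot floor 10 mm above the table. Panels stand in it with their length along its x. Some slots are empty.
- amber1: a flat amber resin panel 100 mm long (its x), 6 mm thick (its y), 66 mm high (its z), 46 g; origin at the centre of its bottom edge. Starts on edge in a slot of the rack; its bottom edge 10 mm and top edge 76 mm above the table. None if absent.
- amber2: like amber1; None if absent
- amber3: like amber1; None if absent
- amber4: like amber1; None if absent
- amber5: like amber1; None if absent
- white_panel: matte white panel of the same size as the amber ones, in one of the rack's slots; it stays there.
- pot: glazed terracotta pot standing in front of the drawer, 62 mm across at its rim (the top 24 mm), 52 mm at the foot, 80 mm high, 4 mm wall, about 0.2 kg; origin at the centre of its underside, z up.
- cork_mat: round cork mat fixed to the table, 140 mm across, 6 mm thick; origin at the centre of its underside.
- amber_grip: amber resin pencil grip, a cylinder 28 mm across and 60 mm high, standing; origin at the centre of its underside. Bystander.
- tip_a: nickel cone tip, 28 mm across and 40 mm high, standing point up; origin at its underside. Bystander.
- tip_b: second nickel cone tip, like tip_a. Bystander.
- hex_wrench: small brass L-shaped hex wrench lying flat, 90 mm by 35 mm, 8 mm thick; origin under the middle of the long arm (along its x). Bystander.
- glue_jar: capped glue jar, 56 mm across and 90 mm high; origin at its underside. Bystander.
Things that resemble listed ones, but are neither listed nor needed, are in the scene too. What is shaped like the amber2 but purple is not meant. What is shaped like the pot but blue is not meant.

How it is judged (in metres and radians):
On the way, in this order (a step that is already met when the one before it is completed fails the run):
1. the pot stands on the cork mat while the drawer is still shut (less than 30 mm out) (horizontal distance between pot and cork_mat below 0.045 m and height (world z) of pot between 0 and 0.012 m and angle between pot's own z axis and vertical below 0.12 rad and value of joint drawer below 0.03 m), for 0.2 s.
2. the drawer is pulled open at least 100 mm (value of joint drawer above 0.1 m), for 0.2 s.
3. every amber panel stands down in a groove of the drawer, one to a groove (x of amber1 in the frame of groove3 between -0.045 and 0.065 m and y of amber1 in the frame of groove3 between -0.102 and 0.102 m and z of amber1 in the frame of groove3 between -0.008 and 0.01 m and angle between each of amber1, amber2, amber3, amber4, amber5's own z axis and vertical below 0.4 rad and x of amber2 in the frame of groove3 between -0.045 and 0.065 m and y of amber2 in the frame of groove3 between -0.102 and 0.102 m and z of amber2 in the frame of groove3 between -0.008 and 0.01 m and x of amber3 in the frame of groove3 between -0.045 and 0.065 m and y of amber3 in the frame of groove3 between -0.102 and 0.102 m and z of amber3 in the frame of groove3 between -0.008 and 0.01 m and x of amber4 in the frame of groove3 between -0.045 and 0.065 m and y of amber4 in the frame of groove3 between -0.102 and 0.102 m and z of amber4 in the frame of groove3 between -0.008 and 0.01 m and x of amber5 in the frame of groove3 between -0.045 and 0.065 m and y of amber5 in the frame of groove3 between -0.102 and 0.102 m and z of amber5 in the frame of groove3 between -0.008 and 0.01 m and (y of amber2 in the frame of amber1 above 0.025 m or y of amber2 in the frame of amber1 below -0.025 m) and (y of amber3 in the frame of amber1 above 0.025 m or y of amber3 in the frame of amber1 below -0.025 m) and (y of amber3 in the frame of amber2 above 0.025 m or y of amber3 in the frame of amber2 below -0.025 m) and (y of amber4 in the frame of amber1 above 0.025 m or y of amber4 in the frame of amber1 below -0.025 m) and (y of amber4 in the frame of amber2 above 0.025 m or y of amber4 in the frame of amber2 below -0.025 m) and (y of amber4 in the frame of amber3 above 0.025 m or y of amber4 in the frame of amber3 below -0.025 m) and (y of amber5 in the frame of amber1 above 0.025 m or y of amber5 in the frame of amber1 below -0.025 m) and (y of amber5 in the frame of amber2 above 0.025 m or y of amber5 in the frame of amber2 below -0.025 m) and (y of amber5 in the frame of amber3 above 0.025 m or y of amber5 in the frame of amber3 below -0.025 m) and (y of amber5 in the frame of amber4 above 0.025 m or y of amber5 in the frame of amber4 below -0.025 m)), for 0.2 s.
At the end, for the whole second after the job is handed in: Drawer within 10 mm of home; every amber panel present stands on its long edge in its own groove (edge within 10 mm of the groove floor, lean under 0.4 rad); pot upright and still, within 45 mm of the cork mat's centre; white panel upright in its rack slot (all of step 3 and horizontal distance between pot and cork_mat below 0.045 m and height (world z) of pot between 0 and 0.012 m and angle between pot's own z axis and vertical below 0.12 rad and value of joint drawer below 0.01 m and linear speed of pot below 0.02 m/s and angle between white_panel's own z axis and vertical below 0.25 rad and z of white_panel in the frame of rack below 0.016 m); the robot touches nothing.
It fails at once if the white panel is moved more than 20 mm (distance of white_panel from where it was at the start of the episode above 0.02 m).
It fails at once if a bystander (amber grip, cone tips, hex wrench, glue jar) is moved more than 30 mm (distance of any of amber_grip, tip_a, tip_b, hex_wrench, glue_jar from where it was at the start of the episode above 0.03 m).
Of amber1, amber2, amber3, amber4, amber5 only 3 to 4 are there at a start; the rules pass over those that are not, and their reading is None.
At some moment in a run one of pot may be knocked a few centimetres aside while the robot is not near it.
It also fails if it takes over 210 s, if anything falls off the work surface, if the arm or the gripper's body presses on something with over 40 N, if the wrist force passes 120 N, or if a joint passes its speed limit or range.

## Working session

There is one attempt and no reset: what is moved stays moved. The work goes in short steps, Python scripts to look and compute and a shell command to move; the robot and the scene stay as the last step left them, time stands still between calls to the robot, and variables do not carry over. Pictures are saved under pics/ and viewed, and the job is handed in when it is done.

```bash
ls; mkdir -p pics; cat > h.py <<'E'
import numpy as np, cv2
from bench import r, snapshot, sign_off
def snap(n,name):
    s=snapshot(n); cv2.imwrite(f'pics/{name}.png',cv2.cvtColor(s['color'],cv2.COLOR_RGB2BGR)); np.savez(f'/tmp/{name}.npz',**s); return s
def pts(s):
    z=s['range_z'];K=s['K'];T=s['world_from_camera']
    v,u=np.mgrid[:z.shape[0],:z.shape[1]]
    p=np.stack([(u-K[0,2])/K[0,0]*z,(v-K[1,2])/K[1,1]*z,z],-1)
    return p@T[:3,:3].T+T[:3,3]
def ray(s,u,v,h):
    K=s['K'];T=s['world_from_camera']
    d=T[:3,:3]@np.array([(u-K[0,2])/K[0,0],(v-K[1,2])/K[1,1],1]);o=T[:3,3]
    return o+d*(h-o[2])/d[2]
E
python3 - <<'E'
from h import *
np.set_printoptions(precision=4,suppress=True)
for n in ['top','side']:
    s=snap(n,n+'0'); print(s['K'],s['world_from_camera'])
print(r.sense())
E
```

```text
pics
[[495.6323   0.     265.4153]
 [  0.     495.6323 187.4616]
 [  0.       0.       1.    ]] [[-0.0267 -0.9766  0.2135  0.2272]
 [-0.9996  0.0258 -0.0071  0.0201]
 [ 0.0014 -0.2137 -0.9769  1.6444]
 [ 0.      0.      0.      1.    ]]
[[414.4139   0.     257.7817]
 [  0.     414.4139 187.6881]
 [  0.       0.       1.    ]] [[ 0.7581 -0.4361  0.4849 -0.0163]
 [-0.6519 -0.5297  0.5427 -0.6001]
 [ 0.0202 -0.7275 -0.6859  0.9124]
 [ 0.      0.      0.      1.    ]]
{'time_s': 0.1, 'joints': array([58.0945, 14.0815, 89.3204,  0.0008, 76.7011, -9.9754]), 'dq': array([-0.0033, -0.0429, -0.0994, -0.0606, -0.0824, -0.0568]), 'tau': array([  0.0006, -43.0667, -32.7133,  -0.0001,   0.0027,  -0.    ]), 'position': array([0.2425, 0.6025, 0.2303]), 'orientation': array([[-0.001 ,  0.3735,  0.9276],
       [-0.0015,  0.9276, -0.3735],
       [-1.    , -0.0018, -0.0003]]), 'ft_force': array([ 0.1733, -0.4616, -0.0373]), 'torque': array([-0.0167,  0.0133, -0.0389]), 'gripper_width': 0.08531795369889261}
```

View pics/top0.png

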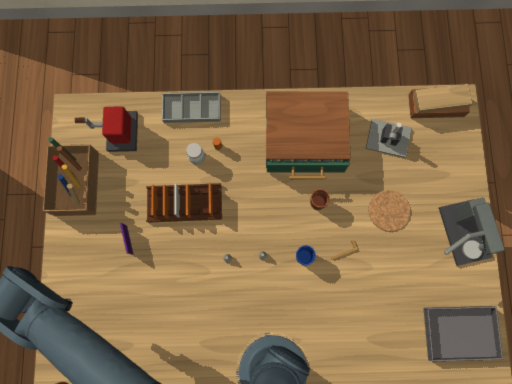

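View pics/side0.png

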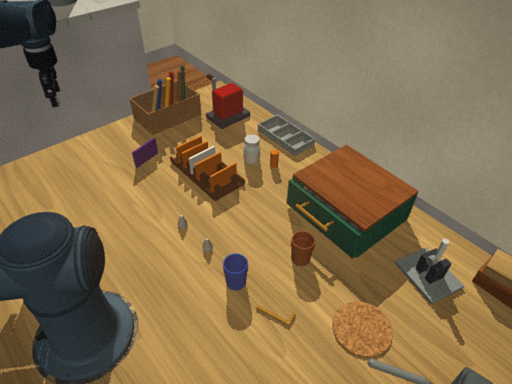

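```bash
python3 - <<'E'
import cv2
a=cv2.imread('pics/top0.png');b=cv2.imread('pics/side0.png')
cv2.imwrite('pics/c1.png',cv2.resize(a[165:235,130:240],(770,490),interpolation=cv2.INTER_CUBIC))
cv2.imwrite('pics/c2.png',cv2.resize(b[120:210,150:260],(770,630*1)[:2],interpolation=cv2.INTER_CUBIC)[:600])
cv2.imwrite('pics/c3.png',cv2.resize(a[80:280,240:420],(540,600),interpolation=cv2.INTER_CUBIC))
E
```

```text
(no output)
```

View pics/c1.png

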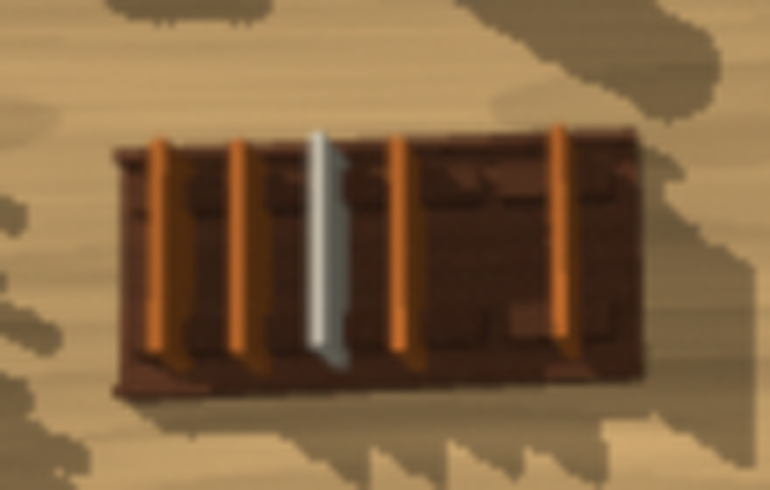

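View pics/c2.png

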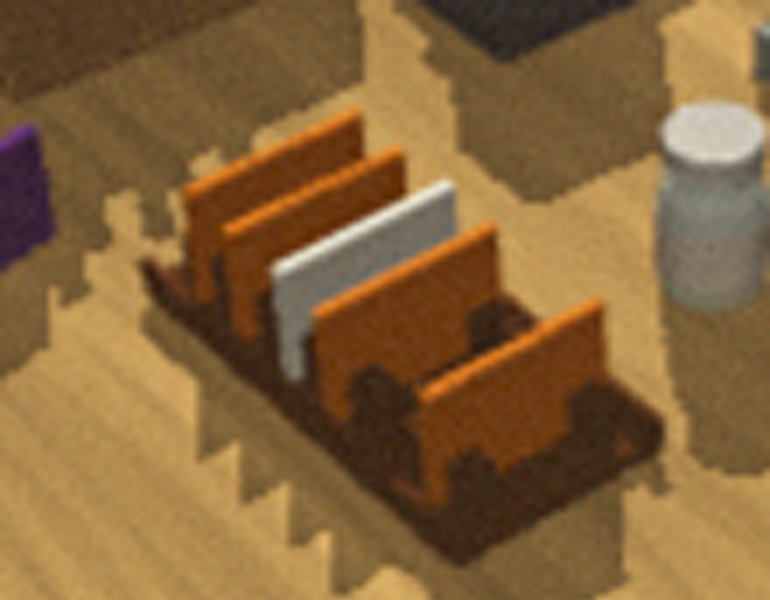

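View pics/c3.png

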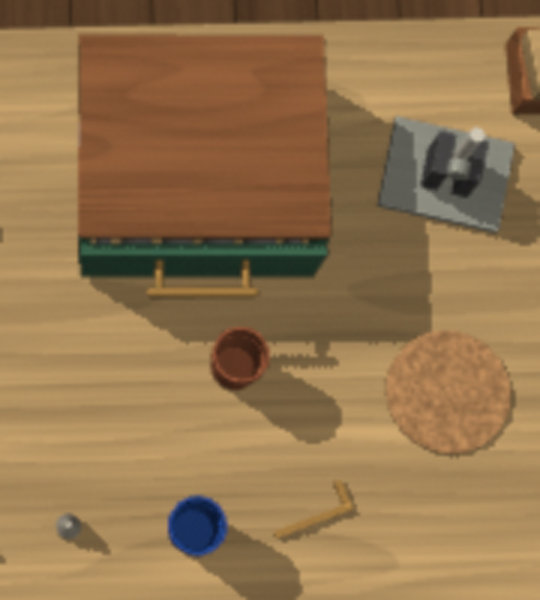

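```bash
cat > meas.py <<'E'
from h import *
np.set_printoptions(precision=4,suppress=True)
def load(n): return dict(np.load(f'/tmp/{n}.npz'))
def comps(mask,mn=6):
    n,l,st,c=cv2.connectedComponentsWithStats(mask.astype(np.uint8))
    return [(l==i,st[i]) for i in range(1,n) if st[i,4]>=mn]
def panels(s,lo=.069,hi=.085):
    P=pts(s);hsv=cv2.cvtColor(s['color'],cv2.COLOR_RGB2HSV)
    H,S,V=hsv[...,0].astype(int),hsv[...,1],hsv[...,2]
    m=(H>=5)&(H<=17)&(S>170)&(V>80)&(P[...,2]>lo)&(P[...,2]<hi)
    return P,m
E
python3 - <<'E'
from meas import *
s=load('top0');P=pts(s)
P,m=panels(s)
for c,st in comps(m):
    q=P[c]; (cx,cy),(w,h),a=cv2.minAreaRect(q[:,:2].astype(np.float32)*1000)
    print('panel',st,q.mean(0),cx,cy,w,h,a)
col=s['color'].astype(int)
# white
w=(P[...,2]>.069)&(P[...,2]<.085)&(np.ptp(col,axis=2)<40); w[:, :150]=0;w[:,200:]=0
for c,st in comps(w): print('white',st,P[c].mean(0))
# pot rim
hh=P[...,2]
def box(r0,r1,c0,c1):
    b=np.zeros(hh.shape,bool); b[r0:r1,c0:c1]=1; return b
for nm,b in [('pot',box(185,215,305,335)),('blue',box(240,270,290,320)),('jar',box(135,170,182,207)),('tipa',box(250,265,220,235)),('tipb',box(248,262,257,270))]:
    q=P[b&(hh>.02)]; print(nm,q[:,2].max(), cv2.minEnclosingCircle(q[q[:,2]>q[:,2].max()-.01][:,:2].astype(np.float32)*1000))
q=P[box(185,240,365,415)&(hh>.003)]
print('mat',len(q),cv2.minEnclosingCircle(q[:,:2].astype(np.float32)*1000),np.median(q,0))
hsv=cv2.cvtColor(s['color'],cv2.COLOR_RGB2HSV)
q=P[box(85,175,255,360)&(hh>.112)]
print('cabtop',cv2.minAreaRect(q[:,:2].astype(np.float32)*1000),np.median(q[:,2]))
q=P[box(174,184,280,335)&(hh>.06)]
print('handle',len(q),q[:,2].min(),q[:,2].max(),cv2.minAreaRect(q[:,:2].astype(np.float32)*1000),q.mean(0))
q=P[box(155,174,260,355)&(hh>.095)&(hh<.112)]
print('front',len(q),cv2.minAreaRect(q[:,:2].astype(np.float32)*1000),np.median(q,0))
q=P[box(178,228,140,230)&(hh>.004)&(hh<.04)]
print('rack',cv2.minAreaRect(q[:,:2].astype(np.float32)*1000))
q=P[box(178,228,140,230)&(hh>.027)&(hh<.042)]
print('rack36',cv2.minAreaRect(q[:,:2].astype(np.float32)*1000))
E
```

```text
panel [209 183   2  29  58] [0.5434 0.1898 0.0765] 542.925537109375 189.69473266601562 4.579051494598389 93.78221893310547 89.94578552246094
panel [151 185   3  31  79] [0.5379 0.3748 0.0756] 539.4804077148438 375.581298828125 9.125616073608398 98.1754150390625 89.92827606201172
panel [163 185   3  31  59] [0.5373 0.3379 0.075 ] 537.8223876953125 337.9156799316406 6.6474080085754395 99.89268493652344 89.78023529052734
panel [186 185   2  30  57] [0.5377 0.264  0.0757] 537.3504028320312 264.1040954589844 95.70669555664062 4.973848819732666 0.6272873282432556
white [193 155   7   5  12] [0.6776 0.2323 0.0749]
white [174 184   3  31  88] [0.5397 0.3011 0.0755]
pot 1.6444264033629992 ((227.23243713378906, 20.113985061645508), 9.999999747378752e-05)
blue 1.6444264033629992 ((227.23243713378906, 20.113985061645508), 9.999999747378752e-05)
jar 1.6444264033629992 ((227.23243713378906, 20.113985061645508), 9.999999747378752e-05)
tipa 0.04431988636544015 ((349.8993835449219, 139.67088317871094), 5.9766716957092285)
tipb 1.6444264033629992 ((227.23243713378906, 20.113985061645508), 9.999999747378752e-05)
mat 1273 ((404.21551513671875, -236.27308654785156), 311.5403747558594) [ 0.4921 -0.4041  0.0063]
cabtop ((552.409912109375, -125.62411499023438), (269.9303894042969, 659.5890502929688), 88.1153793334961) 0.11966754477102803
handle 123 0.0770409982603879 1.6444264033629992 ((439.6438903808594, -37.94526672363281), (105.5547866821289, 427.57012939453125), 60.84512710571289) [ 0.5929 -0.1232  0.1143]
front 486 ((648.1310424804688, -129.39468383789062), (268.4841613769531, 33.06999206542969), 87.82018280029297) [ 0.6416 -0.1267  0.1052]
rack ((541.9728393554688, 282.75885009765625), (303.7626037597656, 168.12074279785156), 88.5293960571289)
rack36 ((538.4526977539062, 281.9842224121094), (118.9332275390625, 246.1381072998047), 0.8556103706359863)
```

```bash
python3 - <<'E'
from meas import *
s=load('top0');P=pts(s)
hh=P[...,2].copy(); hh[s['range_z']==0]=0; hh[hh>.3]=0
def box(r0,r1,c0,c1):
    b=np.zeros(hh.shape,bool); b[r0:r1,c0:c1]=1; return b
f=lambda q:np.array(q[:,:2],np.float32)*1000
for nm,b in [('pot',box(185,215,305,335)),('blue',box(240,270,290,320)),('jar',box(135,170,182,207)),('tipb',box(248,262,257,270))]:
    q=P[b&(hh>.02)]; z=np.percentile(q[:,2],98); print(nm,z, cv2.minEnclosingCircle(f(q[q[:,2]>z-.01])))
q=P[box(185,240,365,415)&(hh>.003)&(hh<.012)]
print('mat',len(q),cv2.minEnclosingCircle(f(q)),np.median(q,0),q.min(0),q.max(0))
q=P[box(85,180,255,360)&(hh>.112)]
print('cabtop',cv2.minAreaRect(f(q)),np.median(q[:,2]))
h=box(174,184,280,335)&(hh>.06)
q=P[h]; print('handle',len(q),cv2.minAreaRect(f(q)),q.mean(0),np.polyfit(q[:,1],q[:,0],1))
q=P[box(155,174,260,355)&(hh>.1)&(hh<.111)]
# front upper edge lines
for y0 in np.arange(-.25,0,.03):
    qq=q[abs(q[:,1]-y0)<.015]; print('front',y0,qq[:,0].min(),qq[:,0].max())
# side-view handle
s2=load('side0');P2=pts(s2);h2=P2[...,2]
hsv=cv2.cvtColor(s2['color'],cv2.COLOR_RGB2HSV)
m=(hsv[...,0]>15)&(hsv[...,0]<30)&(hsv[...,1]>120)&(h2>.08)&(h2<.095);m[:195]=0;m[235:]=0;m[:,:285]=0;m[:,345:]=0
q=P2[m];print('handle side',len(q),q.min(0),q.max(0),np.polyfit(q[:,1],q[:,0],1))
m=(hsv[...,0]>35)&(hsv[...,0]<90)&(hsv[...,1]>80)&(h2>.02)&(h2<.1);m[:,:285]=0
q=P2[m];print(len(q)); 
for y0 in np.arange(-.27,0.03,.03):
    qq=q[abs(q[:,1]-y0)<.01]; 
    if len(qq): print(round(y0,2),len(qq),np.median(qq,0))
q=P2[(h2>.113)&(h2<.13)&(P2[...,0]>.55)&(P2[...,0]<1)&(P2[...,1]<.1)&(P2[...,1]>-.35)];print('top side',cv2.minAreaRect(f(q)))
E
```

```text
pot 0.08337306925590172 ((530.5062255859375, -166.25479125976562), 31.034055709838867)
blue 0.08621520322705306 ((350.69183349609375, -111.35017395019531), 30.713844299316406)
jar 0.09777942659674732 ((697.9852905273438, 238.54026794433594), 25.109392166137695)
tipb 0.04271638655505828 ((359.0771179199219, 25.162389755249023), 7.295333385467529)
mat 1194 ((491.6204833984375, -404.5037536621094), 125.681396484375) [ 0.4921 -0.4051  0.006 ] [ 0.3982 -0.4938  0.003 ] [ 0.5842 -0.3163  0.012 ]
cabtop ((758.2330322265625, -132.53089904785156), (269.4726257324219, 245.30752563476562), 88.63300323486328) 0.11963910254822885
handle 121 ((600.8540649414062, -126.5638198852539), (117.19881439208984, 15.302728652954102), 89.04020690917969) [ 0.599  -0.1256  0.089 ] [0.0247 0.6021]
front -0.25 0.6296818177375327 0.650846830510023
front -0.22 0.6299697235176829 0.651798103496968
front -0.19 0.6321490205194684 0.6514619610390378
front -0.16 0.6325009584330188 0.6623921801889237
front -0.13 0.6323477562986984 0.6536502121137551
front -0.1 0.6345098580749129 0.6542434754938282
front -0.07 0.6354903515191642 0.6542407131105878
front -0.04000000000000001 0.6356122600956817 0.6565499665610863
front -0.010000000000000009 0.637135229735019 0.6687001016062135
handle side 206 [ 0.5931 -0.187   0.0818] [ 0.6381 -0.0674  0.0947] [0.0174 0.6074]
1730
-0.27 767 [ 0.7515 -0.2647  0.0629]
-0.24 132 [ 0.6336 -0.2403  0.0625]
-0.21 120 [ 0.6345 -0.2099  0.0623]
-0.18 94 [ 0.6352 -0.1822  0.0624]
-0.15 50 [ 0.6361 -0.1506  0.0705]
-0.12 49 [ 0.6368 -0.1207  0.07  ]
-0.09 38 [ 0.6376 -0.0907  0.0681]
-0.06 32 [ 0.6383 -0.06    0.08  ]
-0.03 53 [ 0.6392 -0.0296  0.0667]
0.0 32 [ 0.6404 -0.0051  0.0676]
top side ((762.2001953125, -130.35325622558594), (273.0750732421875, 250.4782257080078), 88.57010650634766)
```

Candidates:
- **Pots:** terracotta at top (319,200), wanted. Blue at (305,255), not.
- **Panels:** amber at columns 153, 164, 187 and 210 of the rack, wanted. White at column 176 and purple at (126,238), not. The amber grip at (217,144) is not a panel.
- **Brass:** handle bar at (308,177), wanted. Hex wrench at (345,250), not.

The crops confirm four amber panels (slots 6, 5, 3 and 1, with white in slot 4) and the terracotta pot in front of the drawer. First I move above the pot.

```bash
python3 -m crank '[28.7,-76.9,0,0,-1, 28.7,-76.9,0,0,-1, 28.7,-76.9,0,0,-1, 28.7,-76.9,0,0,-1, 28.7,-76.9,0,0,-1, 28.7,-76.9,0,0,-1, 28.7,-76.9,0,0,-1, 28.7,-76.9,0,0,-1, 28.7,-76.9,0,0,-1, 28.7,-76.9,0,0,-1]'; python3 - <<'E'
from meas import *
print(r.sense()['position'])
E
```

```text
time_s: 0.93
position: [0.3884, 0.2107, 0.2311]
orientation: [[0.0, 0.373, 0.928], [0.0, 0.928, -0.373], [-1.0, 0.0, -0.0]]
ft_force: [1.8, -0.8, 0.1]
gripper_width: 0.0854
[0.3884 0.2107 0.2311]
```

```bash
python3 -m crank '[14.2,-37.8,0,0,-1, 14.2,-37.8,0,0,-1, 14.2,-37.8,0,0,-1, 14.2,-37.8,0,0,-1, 14.2,-37.8,0,0,-1, 14.2,-37.8,0,0,-1, 14.2,-37.8,0,0,-1, 14.2,-37.8,0,0,-1, 14.2,-37.8,0,0,-1, 14.2,-37.8,0,0,-1]'; python3 - <<'E'
from meas import *
s=snap('side','s1');s=snap('top','t1')
print(r.sense()['position'])
E
```

```text
time_s: 1.77
position: [0.5308, -0.1687, 0.2308]
orientation: [[-0.0, 0.376, 0.927], [-0.0, 0.927, -0.376], [-1.0, -0.0, -0.0]]
ft_force: [0.2, -1.2, 0.6]
gripper_width: 0.0852
[ 0.531  -0.1693  0.2308]
```

View pics/s1.png

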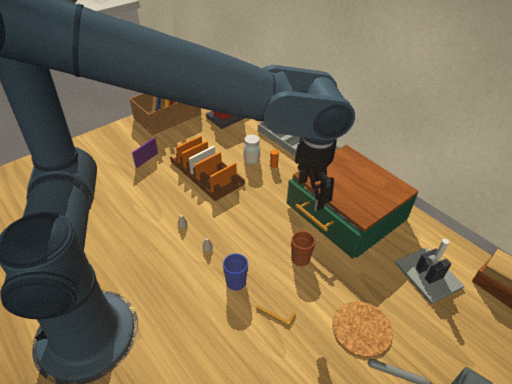

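The pot is unmoved at side (302,249) and the gripper is above it. I'll descend and grip.

```bash
python3 -m crank '[0,0.3,-4,0,-1, 0,0.3,-8,0,-1, 0,0.3,-12,0,-1, 0,0.3,-15,0,-1, 0,0.3,-17,0,-1, 0,0.3,-18,0,-1, 0,0.3,-18,0,-1, 0,0.3,-18,0,1, 0,0.3,-18,0,1, 0,0.3,-18,0,1]'; python3 -m crank '[0,0,0,0,1, 0,0,0,0,1, 0,0,0,0,1, 0,0,0,0,1, 0,0,0,0,1, 0,0,0,0,1]'
```

```text
time_s: 2.7
position: [0.5323, -0.1634, 0.054]
orientation: [[0.004, 0.373, 0.928], [-0.002, 0.928, -0.373], [-1.0, -0.001, 0.005]]
ft_force: [-0.4, -0.2, 0.8]
gripper_width: 0.0585
time_s: 3.2
position: [0.5322, -0.1634, 0.054]
orientation: [[0.004, 0.374, 0.928], [-0.002, 0.928, -0.373], [-1.0, -0.001, 0.004]]
ft_force: [-1.2, -0.5, 6.1]
gripper_width: 0.0584
```

```bash
python3 -m crank '[0,0,3,0,1, 0,0,6,0,1, 0,0,8,0,1, 0,-4,8,0,1, -1,-8,8,0,1, -2,-12,8,0,1, -3,-16,8,0,1, -4,-20,8,0,1, -4,-24,8,0,1, -4,-24,8,0,1]'; python3 - <<'E'
from meas import *
s=snap('side','s2');print(r.sense()['position'],r.sense()['ft_force'])
E
```

```text
time_s: 4.03
position: [0.4894, -0.4095, 0.1325]
orientation: [[0.002, 0.379, 0.925], [-0.005, 0.925, -0.379], [-1.0, -0.004, 0.004]]
ft_force: [-0.9, -0.5, -1.9]
gripper_width: 0.0586
[ 0.4898 -0.4061  0.132 ] [ 0.4353  0.6318 -2.7967]
```

View pics/s2.png

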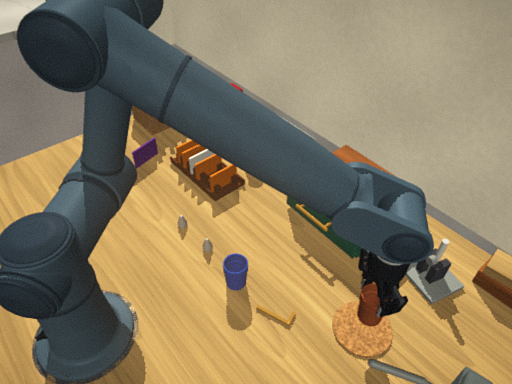

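The pot is held above the mat at side (370,305). I'll lower and release it.

```bash
python3 -m crank '[0.2,0.1,-2,0,1, 0.2,0.1,-4,0,1, 0.2,0.1,-5.5,0,1, 0.2,0.1,-6.5,0,1, 0.2,0.1,-7.1,0,1, 0.2,0.1,-7.1,0,1, 0.2,0.1,-7.1,0,1, 0.2,0.1,-7.1,0,-1, 0.2,0.1,-7.1,0,-1, 0.2,0.1,-7.1,0,-1]'; python3 -m crank '[0,0,0,0,-1, 0,0,0,0,-1, 0,0,0,0,-1, 0,0,2,0,-1, 0,0,5,0,-1, 0,0,9,0,-1, 0,0,13,0,-1, 0,0,15,0,-1]'; python3 - <<'E'
from meas import *
s=snap('side','s3');s=snap('top','t3');print(r.sense()['position'],r.sense()['ft_force'])
E
```

```text
time_s: 4.92
position: [0.493, -0.4018, 0.0613]
orientation: [[0.001, 0.373, 0.928], [-0.001, 0.928, -0.373], [-1.0, -0.001, 0.002]]
ft_force: [0.2, 0.4, 0.1]
gripper_width: 0.0853
time_s: 5.58
position: [0.4939, -0.403, 0.2163]
orientation: [[0.005, 0.374, 0.928], [-0.006, 0.928, -0.373], [-1.0, -0.004, 0.007]]
ft_force: [1.3, -0.0, 1.4]
gripper_width: 0.0852
[ 0.4945 -0.4036  0.2166] [ 0.0486  0.0712 -0.5957]
```

View pics/s3.png

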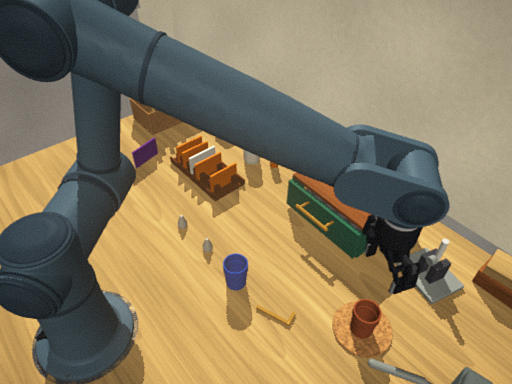

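The pot stands upright on the mat at side (365,318). Next is the handle.

```bash
python3 -m crank '[10.6,27.7,0,-1.216,0.4, 10.6,27.7,0,-1.216,0.4, 10.6,27.7,0,-1.216,0.4, 10.6,27.7,0,-1.216,0.4, 10.6,27.7,0,-1.216,0.4, 10.6,27.7,0,-1.216,0.4, 10.6,27.7,0,-1.216,0.4, 10.6,27.7,0,-1.216,0.4, 10.6,27.7,0,-1.216,0.4, 10.6,27.7,0,-1.216,0.4]'; python3 - <<'E'
from meas import *
s=snap('side','s4');print(r.sense()['position'],r.sense()['gripper_width'])
E
```

```text
time_s: 6.52
position: [0.5981, -0.1225, 0.2085]
orientation: [[-0.002, 1.0, -0.03], [0.001, -0.03, -1.0], [-1.0, -0.003, -0.001]]
ft_force: [-1.1, 0.1, 0.3]
gripper_width: 0.0257
[ 0.598  -0.1232  0.2086] 0.0259490933449312
```

View pics/s4.png

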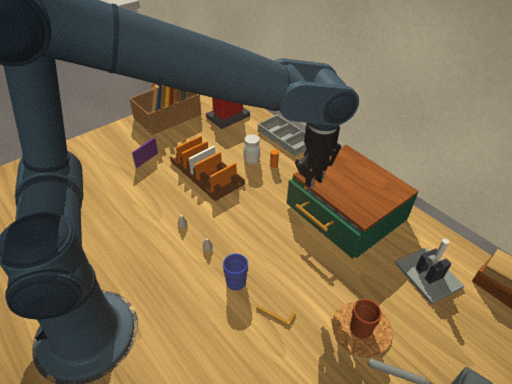

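```bash
python3 -m crank '[0.3,-0.4,0,0,0.4, 0.3,-0.4,-3,0,0.4, 0.3,-0.4,-6,0,0.4, 0.3,-0.4,-8,0,0.4, 0.3,-0.4,-10,0,0.4, 0.3,-0.4,-11.5,0,0.4, 0.3,-0.4,-13,0,0.4, 0.3,-0.4,-14,0,0.4, 0.3,-0.4,-14.4,0,0.4, 0.3,-0.4,-14.4,0,0.4]';  python3 -m crank '[0,0,0,0,1, 0,0,0,0,1, 0,0,0,0,1, 0,0,0,0,1]'; python3 - <<'E'
from meas import *
s=snap('side','s5')
E
```

```text
time_s: 7.4
position: [0.6007, -0.1285, 0.0649]
orientation: [[-0.002, 1.0, -0.025], [0.001, -0.025, -1.0], [-1.0, -0.002, -0.001]]
ft_force: [0.1, 0.1, 0.3]
gripper_width: 0.0253
time_s: 7.73
position: [0.602, -0.1288, 0.0671]
orientation: [[0.002, 1.0, -0.026], [-0.001, -0.026, -1.0], [-1.0, 0.002, 0.001]]
ft_force: [0.7, -0.7, -0.6]
gripper_width: 0.0092
```

View pics/s5.png

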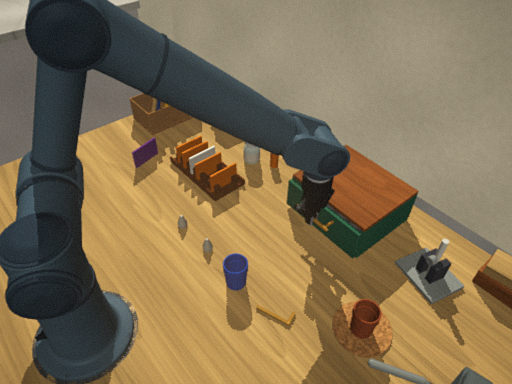

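The bar is gripped (opening 9.2 mm). I'll pull about 160 mm along the cabinet's -x.

```bash
python3 -m crank '[-1,0.03,0,0,1, -3,0.08,0,0,1, -5,0.13,0,0,1, -7,0.19,0,0,1, -9,0.24,0,0,1, -11,0.29,0,0,1, -13,0.35,0,0,1, -15,0.4,0,0,1, -16,0.43,0,0,1, -16,0.43,0,0,1]';  python3 -m crank '[0,0,0,0,0.4, 0,0,0,0,0.4, 0,0,0,0,0.4, 0,0,3,0,0.4, 0,0,7,0,0.4, 0,0,11,0,0.4, 0,0,15,0,0.4]'; python3 - <<'E'
from meas import *
s=snap('side','s6');s=snap('top','t6');print(r.sense()['position'])
E
```

```text
time_s: 8.62
position: [0.4405, -0.1246, 0.0671]
orientation: [[0.0, 1.0, -0.026], [-0.001, -0.026, -1.0], [-1.0, 0.0, 0.001]]
ft_force: [-2.1, -1.8, 1.0]
gripper_width: 0.0091
time_s: 9.2
position: [0.4414, -0.1235, 0.2177]
orientation: [[-0.001, 1.0, -0.026], [0.001, -0.026, -1.0], [-1.0, -0.001, -0.001]]
ft_force: [0.5, -1.0, -0.3]
gripper_width: 0.0256
[ 0.4457 -0.1259  0.2241]
```

View pics/s6.png

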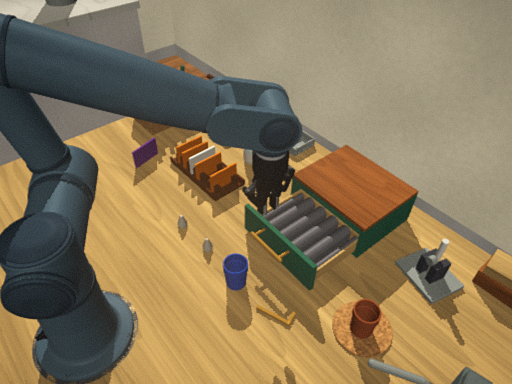

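View pics/t6.png

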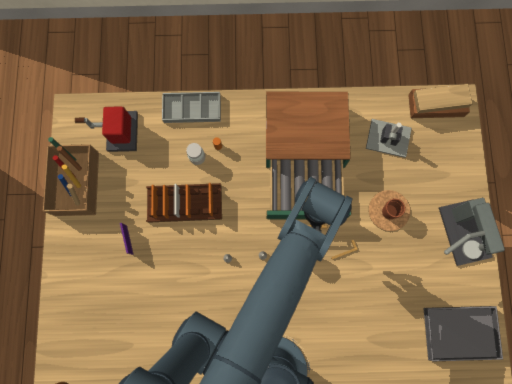

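The drawer is open about 160 mm with five grooves visible, and the pot is on the mat at top (392,209). I'll go above the slot 1 panel and re-measure with the drawer clear of the arm.

```bash
python3 -m crank '[10,31.4,0,1.614,0.5, 10,31.4,0,1.614,0.5, 10,31.4,0,1.614,0.5, 10,31.4,0,1.614,0.5, 10,31.4,0,1.614,0.5, 10,31.4,0,1.614,0.5, 10,31.4,0,1.614,0.5, 10,31.4,0,1.614,0.5, 10,31.4,0,1.614,0.5, 10,31.4,0,1.614,0.5]';python3 -m crank '[0,0,0,0.364,0.5, 0,0,0,0.364,0.5, 0,0,0,0.364,0.5,0,0,0,0.364,0.5, 0,0,0,0.364,0.5]'; python3 - <<'E'
from meas import *
s=snap('side','s7');s=snap('top','t7');x=r.sense();print(x['position'],x['orientation'],x['joints'],x['gripper_width'])
E
```

```text
time_s: 10.13
position: [0.5415, 0.1926, 0.2151]
orientation: [[-0.002, 0.33, 0.944], [0.0, 0.944, -0.33], [-1.0, -0.0, -0.002]]
ft_force: [0.0, -0.4, -1.0]
gripper_width: 0.0215
time_s: 10.55
position: [0.5414, 0.1902, 0.2155]
orientation: [[-0.001, -0.015, 1.0], [0.0, 1.0, 0.015], [-1.0, 0.0, -0.001]]
ft_force: [-0.2, -0.7, -1.1]
gripper_width: 0.0215
[0.5414 0.1901 0.2158] [[-0.0007 -0.015   0.9999]
 [ 0.      0.9999  0.015 ]
 [-1.      0.0001 -0.0007]] [  8.0226   4.7698 101.3813   0.0087  73.8879 -82.8399] 0.021436149632172264
```

View pics/t7.png

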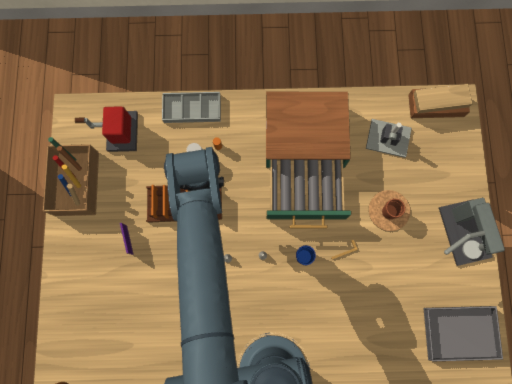

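View pics/s7.png

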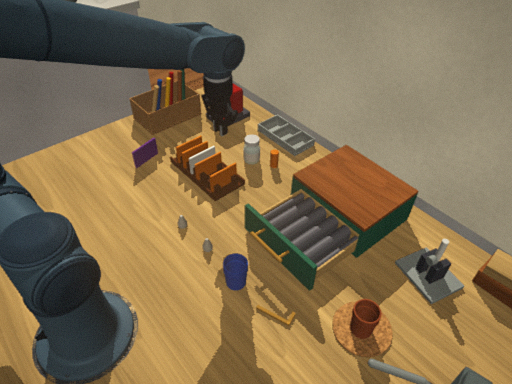

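The arm is above slot 1 and the drawer is in full view, at top (272-343, 160-217). I'll measure the groove lines and the pot.

```bash
cat > dr.py <<'E'
from meas import *
import sys
s=load(sys.argv[1]);P=pts(s);hh=P[...,2]
R=(P[...,0]>.51)&(P[...,0]<.61)&(P[...,1]>-.27)&(P[...,1]<.02)&(hh<.12)&(hh>0)
q=P[R]; ex=np.array([.9997,-.0262]);ey=np.array([.0262,.9997]); h0=np.array([.4405,-.1233])
c=(q[:,:2]-h0)@np.c_[ex,ey]
for b in np.arange(-.135,.136,.006):
    k=abs(c[:,1]-b)<.003
    if k.any(): print('%.3f %.3f'%(b,np.median(q[k,2])),end=' | ')
print()
b=np.zeros(hh.shape,bool);b[185:235,365:420]=1
k=b&(hh>.07)&(hh<.1)
print('pot',k.sum(),cv2.minEnclosingCircle(P[k][:,:2].astype(np.float32)*1000))
b=np.zeros(hh.shape,bool);b[205:222,262:355]=1
k=b&(hh>.1)&(hh<.112); q=P[k]; print('front top',np.polyfit(q[:,1],q[:,0],1),q[:,1].min(),q[:,1].max(),q.mean(0))
b=np.zeros(hh.shape,bool);b[219:232,285:335]=1
k=b&(hh>.075)&(hh<.1); q=P[k]; print('bar',len(q),q.mean(0),q[:,1].min(),q[:,1].max())
E
python3 dr.py t7
```

```text
-0.135 0.003 | -0.129 0.004 | -0.123 0.049 | -0.117 0.053 | -0.111 0.049 | -0.105 0.050 | -0.099 0.042 | -0.093 0.018 | -0.087 0.047 | -0.081 0.053 | -0.075 0.057 | -0.069 0.059 | -0.063 0.058 | -0.057 0.054 | -0.051 0.026 | -0.045 0.017 | -0.039 0.051 | -0.033 0.056 | -0.027 0.058 | -0.021 0.058 | -0.015 0.056 | -0.009 0.049 | -0.003 0.018 | 0.003 0.018 | 0.009 0.053 | 0.015 0.056 | 0.021 0.058 | 0.027 0.058 | 0.033 0.055 | 0.039 0.040 | 0.045 0.018 | 0.051 0.018 | 0.057 0.053 | 0.063 0.057 | 0.069 0.058 | 0.075 0.057 | 0.081 0.053 | 0.087 0.019 | 0.093 0.018 | 0.099 0.041 | 0.105 0.050 | 0.111 0.048 | 0.117 0.052 | 0.123 0.005 | 0.129 0.002 | 0.135 0.002 | 
pot 115 ((491.0841369628906, -403.5097961425781), 30.975156784057617)
front top [0.0261 0.4827] -0.25557504669121794 0.006301104224878236 [ 0.4795 -0.1233  0.1055]
bar 179 [ 0.4402 -0.1251  0.0884] -0.18277182560207664 -0.06562825589116263
```

Groove centres (world):

| Groove | x (m) | y (m) |
|---|---|---|
| g1 | .565 | -.2186 |
| g2 | .566 | -.1726 |
| g3 | .5675 | -.1266 |
| g4 | .569 | -.0806 |
| g5 | .570 | -.0346 |

The pot is within 2 mm of the mat centre. Next I grip the slot 1 panel.

```bash
python3 -m crank '[0,0,-4,0,0.5, 0,0,-8,0,0.5, 0,0,-11,0,0.5, 0,0,-13,0,0.5, 0,0,-15,0,0.5, 0,0,-16.5,0,0.5, 0,0,-16.5,0,0.5, 0,0,-16.5,0,1, 0,0,-16.5,0,1, 0,0,-16.5,0,1]';python3 -m crank '[0,0,0,0,1, 0,0,0,0,1, 0,0,3,0,1, 0,0,6,0,1, 0,0,9,0,1, 0,0,13,0,1, 0,0,16.5,0,1, 0,0,16.5,0,1]'; python3 - <<'E'
from meas import *
s=snap('side','s8');x=r.sense();print(x['position'],x['ft_force'],x['gripper_width'])
E
```

```text
time_s: 11.48
position: [0.5426, 0.1901, 0.0529]
orientation: [[0.003, -0.017, 1.0], [0.0, 1.0, 0.017], [-1.0, 0.0, 0.003]]
ft_force: [-0.6, 0.6, -0.2]
gripper_width: 0.005
time_s: 12.15
position: [0.546, 0.1907, 0.2261]
orientation: [[0.016, -0.017, 1.0], [0.002, 1.0, 0.017], [-1.0, 0.002, 0.016]]
ft_force: [1.4, 1.2, 1.1]
gripper_width: 0.0047
[0.5444 0.1904 0.2222] [-0.1152  0.6901 -1.0713] 0.004707438422865518
```

View pics/s8.png

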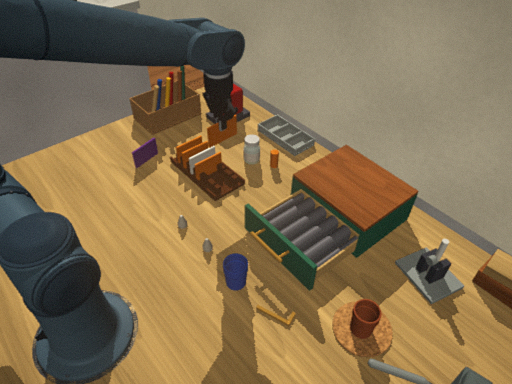

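The panel is drawn out and held at side (222,128). I'll carry it over groove 1.

```bash
python3 -m crank '[1.9,-40.9,0,-0.043,1, 1.9,-40.9,0,-0.043,1, 1.9,-40.9,0,-0.043,1, 1.9,-40.9,0,-0.043,1, 1.9,-40.9,0,-0.043,1, 1.9,-40.9,0,-0.043,1, 1.9,-40.9,0,-0.043,1, 1.9,-40.9,0,-0.043,1, 1.9,-40.9,0,-0.043,1, 1.9,-40.9,0,-0.043,1]';python3 -m crank '[0,0,0,0,1, 0,0,0,0,1, 0,0,0,0,1, 0,0,0,0,1]'; python3 - <<'E'
from meas import *
s=snap('side','s9');x=r.sense();print(x['position'],x['orientation'][:,1],x['ft_force'],x['gripper_width'])
E
```

```text
time_s: 13.03
position: [0.5595, -0.2216, 0.215]
orientation: [[-0.002, 0.027, 1.0], [0.001, 1.0, -0.027], [-1.0, 0.001, -0.002]]
ft_force: [-0.0, -0.2, -0.1]
gripper_width: 0.005
time_s: 13.37
position: [0.5602, -0.2178, 0.2155]
orientation: [[-0.001, 0.025, 1.0], [0.001, 1.0, -0.025], [-1.0, 0.001, -0.001]]
ft_force: [-0.2, 0.3, -1.0]
gripper_width: 0.0048
[ 0.5603 -0.2177  0.2158] [0.0243 0.9997 0.0006] [-0.0559  0.1588 -1.3639] 0.004992634056970065
```

View pics/s9.png

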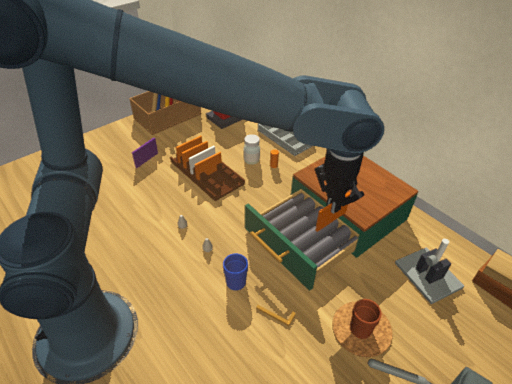

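The panel is held over groove 1. I'll lower it gently.

```bash
python3 -m crank '[0,-0.1,-3,0,1, 0,-0.1,-6,0,1, 0,-0.1,-8.5,0,1, 0,-0.1,-10.5,0,1, 0,-0.1,-12,0,1, 0,-0.1,-13,0,1, 0,-0.1,-14,0,1, 0,-0.1,-14.8,0,1, 0,-0.1,-15.2,0,1, 0,-0.1,-15.2,0,1]';python3 -m crank '[0,0,0,0,1, 0,0,0,0,1]'; python3 - <<'E'
from meas import *
s=snap('side','s10');x=r.sense();print(x['position'],x['orientation'][:,1],x['ft_force'],x['gripper_width'])
c=s['color'][130:290,230:390][...,::-1];cv2.imwrite('pics/s10c.png',cv2.resize(c,(600,600)))
E
```

```text
time_s: 14.25
position: [0.5603, -0.2198, 0.0637]
orientation: [[-0.001, 0.026, 1.0], [0.0, 1.0, -0.026], [-1.0, 0.0, -0.001]]
ft_force: [0.0, -0.8, -0.8]
gripper_width: 0.0048
time_s: 14.42
position: [0.5611, -0.2205, 0.0652]
orientation: [[0.001, 0.026, 1.0], [-0.001, 1.0, -0.026], [-1.0, -0.001, 0.001]]
ft_force: [-0.3, 0.8, -1.1]
gripper_width: 0.0046
[ 0.5611 -0.2205  0.0653] [ 0.026   0.9997 -0.0009] [ 0.7481  0.8589 -0.6071] 0.0048441584441253505
```

View pics/s10c.png

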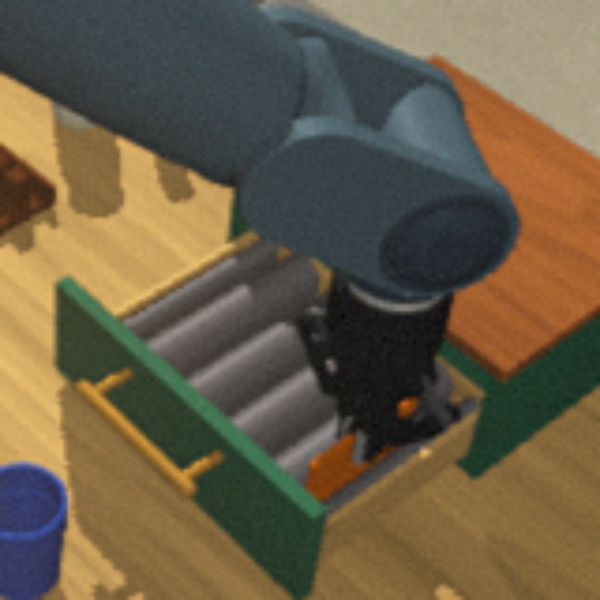

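The panel is in the groove with no contact force. Lower 3 mm, release and retreat, then go to slot 3 (panel at y .264).

```bash
python3 -m crank '[0,0,-0.3,0,1, 0,0,-0.3,0,1, 0,0,-0.3,0,0.5, 0,0,-0.3,0,0.5, 0,0,-0.3,0,0.5, 0,0,3,0,0.5, 0,0,7,0,0.5, 0,0,11,0,0.5, 0,0,15,0,0.5, 0,0,15,0,0.5]';python3 -m crank '[-2,41,0,0.043,0.5, -2,41,0,0.043,0.5, -2,41,0,0.043,0.5, -2,41,0,0.043,0.5, -2,41,0,0.043,0.5, -2,41,0,0.043,0.5, -2,41,0,0.043,0.5, -2,41,0,0.043,0.5, -2,41,0,0.043,0.5, -2,41,0,0.043,0.5]'; python3 - <<'E'
from meas import *
s=snap('side','s11');s=snap('top','t11');x=r.sense();print(x['position'],x['orientation'][:,1],x['ft_force'],x['gripper_width'])
c=s['color'][150:240,255:425][...,::-1];cv2.imwrite('pics/t11c.png',cv2.resize(c,(800,424)))
E
python3 dr.py t11
```

```text
time_s: 15.3
position: [0.5647, -0.2226, 0.2249]
orientation: [[0.015, 0.026, 1.0], [-0.009, 1.0, -0.026], [-1.0, -0.009, 0.015]]
ft_force: [0.5, 0.3, 2.1]
gripper_width: 0.0213
time_s: 16.13
position: [0.5399, 0.1925, 0.2144]
orientation: [[0.001, -0.018, 1.0], [0.0, 1.0, 0.018], [-1.0, 0.0, 0.001]]
ft_force: [0.3, -0.6, -0.9]
gripper_width: 0.0213
[0.5396 0.1943 0.2143] [-0.0232  0.9997  0.0011] [-0.086  -0.51   -0.5179] 0.021220586145856816
-0.135 0.003 | -0.129 0.002 | -0.117 0.054 | -0.111 0.050 | -0.105 0.050 | -0.099 0.078 | -0.093 0.068 | -0.087 0.049 | -0.081 0.054 | -0.075 0.056 | -0.069 0.059 | -0.063 0.057 | -0.057 0.053 | -0.051 0.028 | -0.045 0.018 | -0.039 0.050 | -0.033 0.055 | -0.027 0.058 | -0.021 0.059 | -0.015 0.057 | -0.009 0.050 | -0.003 0.018 | 0.003 0.018 | 0.009 0.052 | 0.015 0.056 | 0.021 0.058 | 0.027 0.058 | 0.033 0.055 | 0.039 0.040 | 0.045 0.017 | 0.051 0.018 | 0.057 0.054 | 0.063 0.058 | 0.069 0.058 | 0.075 0.056 | 0.081 0.053 | 0.087 0.020 | 0.093 0.019 | 0.099 0.038 | 0.105 0.050 | 0.111 0.047 | 0.117 0.052 | 0.123 0.003 | 0.129 0.003 | 0.135 0.003 | 
pot 119 ((490.8761291503906, -403.7974853515625), 32.10830307006836)
front top [0.0257 0.4827] -0.25550504766462473 0.006256841036335111 [ 0.4795 -0.1228  0.1058]
bar 179 [ 0.4402 -0.1251  0.0887] -0.18295315827977493 -0.06517317891307636
```

View pics/t11c.png

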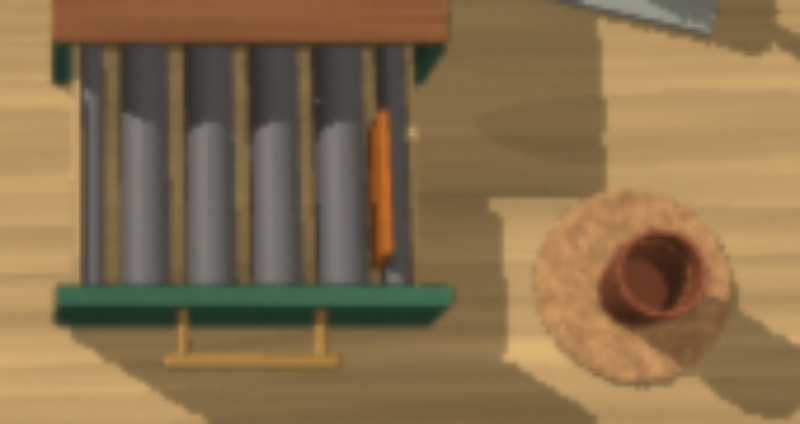

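View pics/s11.png

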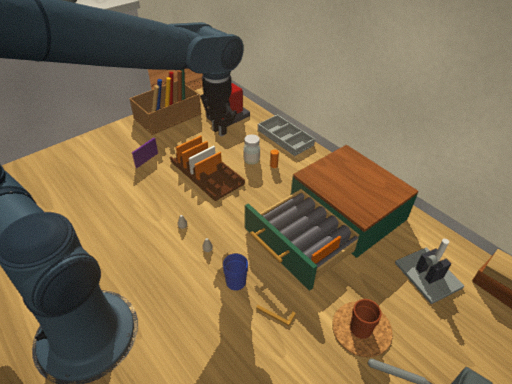

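Panel 1 stands in groove 1 at side (325,250). Now slot 3.

```bash
python3 - <<'E'
from meas import *
s=load('t11');P,m=panels(s,.04,.1)
for c,st in comps(m):
    q=P[c]; print('panel',st,np.median(q,0),np.percentile(q[:,2],[10,50,90,98]))
E
python3 -m crank '[0,3,0,0,0.5, 0,6,0,0,0.5, 0,7.3,0,0,0.5, 0,7.3,0,0,0.5, 0,7.3,0,0,0.5, 0,7.3,0,0,0.5, 0,7.3,0,0,0.5]'
```

```text
panel [213 138   8   9  61] [0.7342 0.1674 0.0589] [0.0489 0.0589 0.0637 0.0658]
panel [334 174   4  32 114] [ 0.5588 -0.2181  0.0784] [0.0469 0.0784 0.0857 0.0899]
panel [151 185   5  32 137] [0.5356 0.3733 0.0718] [0.045  0.0718 0.0787 0.0813]
panel [162 185   5  32  95] [0.5251 0.3367 0.0729] [0.0507 0.0729 0.0794 0.0832]
time_s: 16.82
position: [0.5407, 0.2616, 0.2142]
orientation: [[-0.0, -0.016, 1.0], [-0.0, 1.0, 0.016], [-1.0, -0.0, -0.0]]
ft_force: [0.1, -0.7, 0.4]
gripper_width: 0.0209
```

```bash
python3 -m crank '[0,0.2,-4,0,0.5, 0,0.2,-8,0,0.5, 0,0.2,-11,0,0.5, 0,0.2,-13,0,0.5, 0,0.2,-15,0,0.5, 0,0.2,-16.4,0,0.5, 0,0.2,-16.4,0,0.5, 0,0.2,-16.4,0,1, 0,0.2,-16.4,0,1, 0,0.2,-16.4,0,1]';python3 -m crank '[0,0,0,0,1, 0,0,0,0,1, 0,0,3,0,1, 0,0,6,0,1, 0,0,9,0,1, 0,0,13,0,1, 0,0,16.5,0,1, 0,0,16.5,0,1, 0,0,16.5,0,1]'; python3 - <<'E'
from meas import *
s=snap('side','s12');x=r.sense();print(x['position'],x['ft_force'],x['gripper_width'])
cv2.imwrite('pics/s12c.png',cv2.resize(s['color'][80:220,130:290][...,::-1],(640,560)))
E
```

```text
time_s: 17.65
position: [0.5418, 0.2651, 0.0521]
orientation: [[0.003, -0.017, 1.0], [0.001, 1.0, 0.017], [-1.0, 0.001, 0.003]]
ft_force: [1.0, -0.1, -0.7]
gripper_width: 0.005
time_s: 18.4
position: [0.5421, 0.2654, 0.2191]
orientation: [[0.007, -0.017, 1.0], [0.002, 1.0, 0.017], [-1.0, 0.002, 0.007]]
ft_force: [-0.4, -0.9, -0.7]
gripper_width: 0.0046
[0.5407 0.265  0.2162] [-0.7939  0.3884  0.2647] 0.004423946052968138
```

View pics/s12c.png

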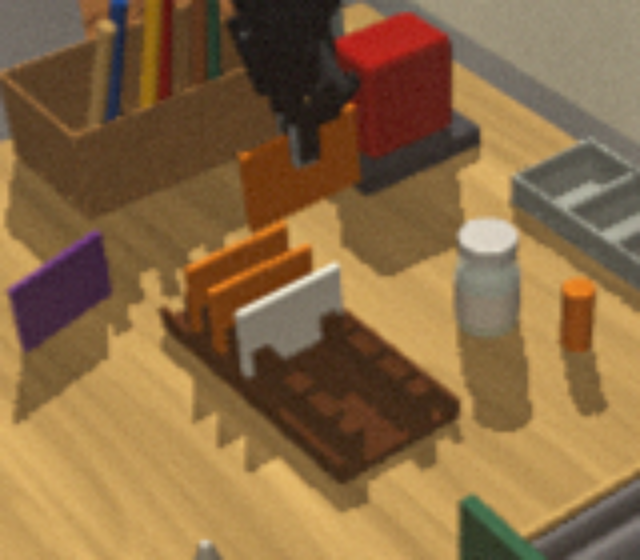

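Panel 2 is held and the white one is undisturbed. On to groove 2 (y -.1726).

```bash
python3 -m crank '[1.9,-43.8,0,-0.043,1, 1.9,-43.8,0,-0.043,1, 1.9,-43.8,0,-0.043,1, 1.9,-43.8,0,-0.043,1, 1.9,-43.8,0,-0.043,1, 1.9,-43.8,0,-0.043,1, 1.9,-43.8,0,-0.043,1, 1.9,-43.8,0,-0.043,1, 1.9,-43.8,0,-0.043,1, 1.9,-43.8,0,-0.043,1]';python3 -m crank '[0,-2.1,0,0,1, 0,-2.1,0,0,1, 0,-2.1,0,0,1, 0,-2.1,0,0,1, 0,-2.1,0,0,1, 0,-2.1,0,0,1]'; python3 - <<'E'
from meas import *
x=r.sense();print(x['position'],x['orientation'][:,1],x['ft_force'],x['gripper_width'])
E
```

```text
time_s: 19.28
position: [0.5571, -0.1528, 0.2129]
orientation: [[-0.004, 0.026, 1.0], [0.002, 1.0, -0.026], [-1.0, 0.002, -0.004]]
ft_force: [0.8, 0.2, 0.0]
gripper_width: 0.005
time_s: 19.78
position: [0.5584, -0.1709, 0.2148]
orientation: [[-0.001, 0.024, 1.0], [0.001, 1.0, -0.024], [-1.0, 0.001, -0.001]]
ft_force: [1.0, 0.4, 0.3]
gripper_width: 0.0045
[ 0.5584 -0.1709  0.2148] [0.024  0.9997 0.0005] [0.9945 0.3631 0.3317] 0.004538972148668571
```

```bash
python3 -m crank '[0,-0.1,-3,0,1, 0,-0.1,-6,0,1, 0,-0.1,-8.5,0,1, 0,-0.1,-10.5,0,1, 0,-0.1,-12,0,1, 0,-0.1,-13,0,1, 0,-0.1,-14,0,1, 0,-0.1,-14.8,0,1, 0,-0.1,-15.2,0,1, 0,-0.1,-15.2,0,1]';python3 -m crank '[0,0,0,0,1, 0,0,0,0,1]'; python3 - <<'E'
from meas import *
s=snap('side','s13');x=r.sense();print(x['position'],x['orientation'][:,1],x['ft_force'],x['gripper_width'])
c=s['color'][130:290,230:390][...,::-1];cv2.imwrite('pics/s13c.png',cv2.resize(c,(600,600)))
E
```

```text
time_s: 20.62
position: [0.5583, -0.1731, 0.0628]
orientation: [[-0.001, 0.026, 1.0], [0.0, 1.0, -0.026], [-1.0, 0.0, -0.001]]
ft_force: [-0.1, 0.6, -2.0]
gripper_width: 0.005
time_s: 20.78
position: [0.5592, -0.1737, 0.0642]
orientation: [[0.001, 0.026, 1.0], [-0.001, 1.0, -0.026], [-1.0, -0.001, 0.001]]
ft_force: [-0.5, -0.3, -0.3]
gripper_width: 0.0051
[ 0.5592 -0.1737  0.0642] [ 0.0259  0.9997 -0.0008] [ 0.5886  0.0154 -0.3692] 0.005000118908053719
```

View pics/s13c.png

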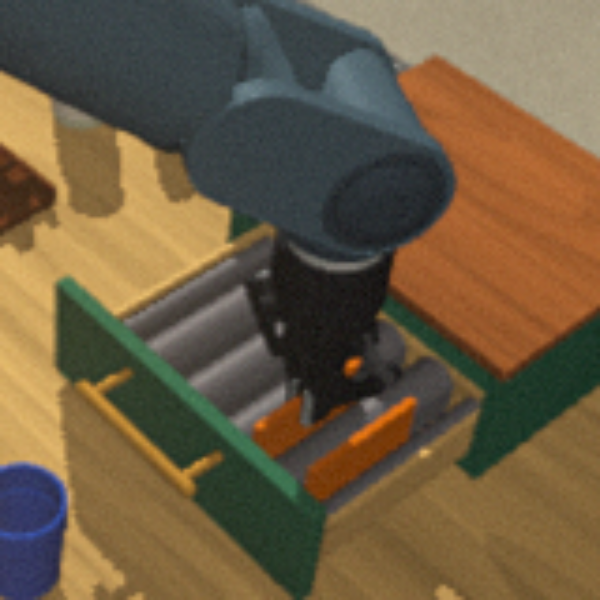

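Panel 2 is in groove 2. Release it and go to slot 5 (y .338).

```bash
python3 -m crank '[0,0,-0.2,0,1, 0,0,-0.2,0,1, 0,0,-0.2,0,0.5, 0,0,-0.2,0,0.5, 0,0,-0.2,0,0.5, 0,0,3,0,0.5, 0,0,7,0,0.5, 0,0,11,0,0.5, 0,0,15,0,0.5, 0,0,15,0,0.5]';python3 -m crank '[-2,38,0,0.043,0.5, -2,38,0,0.043,0.5, -2,38,0,0.043,0.5, -2,38,0,0.043,0.5, -2,38,0,0.043,0.5, -2,38,0,0.043,0.5, -2,38,0,0.043,0.5, -2,38,0,0.043,0.5, -2,38,0,0.043,0.5, -2,38,0,0.043,0.5]'; python3 -m crank '[0,4,0,0,0.5, 0,8,0,0,0.5, 0,12,0,0,0.5, 0,13.1,0,0,0.5, 0,13.1,0,0,0.5,  0,13.1,0,0,0.5, 0,13.1,0,0,0.5]'; python3 - <<'E'
from meas import *
s=snap('side','s14');x=r.sense();print(x['position'],x['orientation'][:,1])
E
```

```text
time_s: 21.67
position: [0.563, -0.1756, 0.2237]
orientation: [[0.015, 0.026, 1.0], [-0.008, 1.0, -0.026], [-1.0, -0.008, 0.015]]
ft_force: [1.1, -0.3, 1.0]
gripper_width: 0.021
time_s: 22.5
position: [0.5374, 0.212, 0.2133]
orientation: [[0.0, -0.023, 1.0], [0.002, 1.0, 0.023], [-1.0, 0.002, 0.0]]
ft_force: [-0.6, 0.5, -0.7]
gripper_width: 0.0212
time_s: 23.08
position: [0.5387, 0.3363, 0.213]
orientation: [[-0.0, -0.016, 1.0], [-0.001, 1.0, 0.016], [-1.0, -0.001, -0.0]]
ft_force: [0.1, -0.1, -0.1]
gripper_width: 0.0215
[0.5388 0.3361 0.2131] [-0.0154  0.9999 -0.0005]
```

View pics/s14.png

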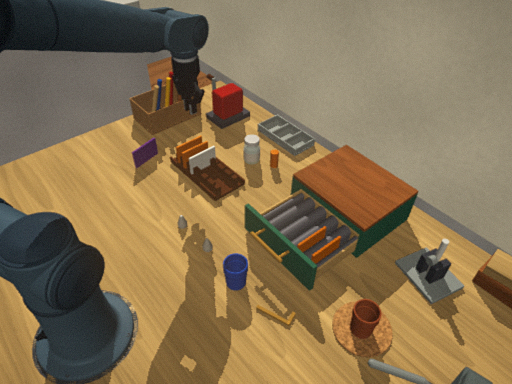

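Both panels stand in grooves 1 and 2. Grip the slot 5 panel.

```bash
python3 -m crank '[0,0.2,-4,0,0.5, 0,0.2,-8,0,0.5, 0,0.2,-11,0,0.5, 0,0.2,-13,0,0.5, 0,0.2,-15,0,0.5, 0,0.2,-16.3,0,0.5, 0,0.2,-16.3,0,0.5, 0,0.2,-16.3,0,1, 0,0.2,-16.3,0,1, 0,0.2,-16.3,0,1]';python3 -m crank '[0,0,0,0,1, 0,0,0,0,1, 0,0,3,0,1, 0,0,6,0,1, 0,0,9,0,1, 0,0,13,0,1, 0,0,16.5,0,1, 0,0,16.5,0,1, 0,0,16.5,0,1]'; python3 - <<'E'
from meas import *
s=snap('side','s15');x=r.sense();print(x['position'],x['ft_force'],x['gripper_width'])
cv2.imwrite('pics/s15c.png',cv2.resize(s['color'][80:220,130:290][...,::-1],(640,560)))
E
```

```text
time_s: 23.97
position: [0.5399, 0.3398, 0.0523]
orientation: [[0.003, -0.017, 1.0], [0.001, 1.0, 0.017], [-1.0, 0.001, 0.003]]
ft_force: [-0.8, -0.2, 0.1]
gripper_width: 0.0047
time_s: 24.72
position: [0.54, 0.3405, 0.2192]
orientation: [[0.006, -0.017, 1.0], [0.003, 1.0, 0.017], [-1.0, 0.003, 0.006]]
ft_force: [0.0, -0.1, -2.0]
gripper_width: 0.0045
[0.5387 0.3399 0.2163] [-0.4749  0.0255 -0.8133] 0.004682388417331348
```

View pics/s15c.png

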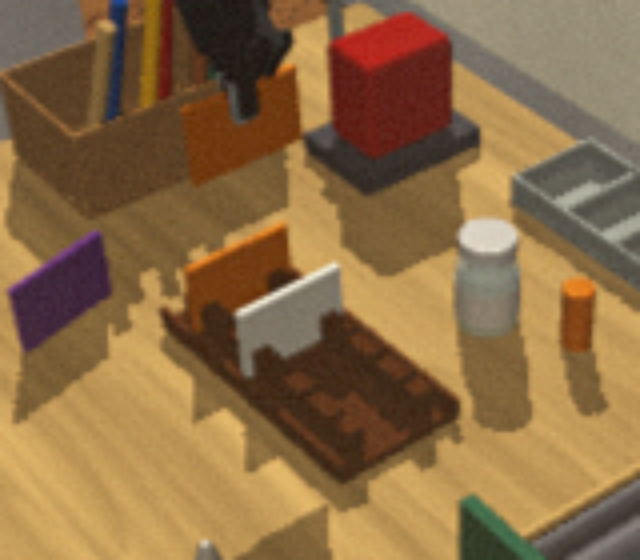

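Panel 3 is held. On to groove 3.

```bash
python3 -m crank '[2,-38,0,-0.043,1, 2,-38,0,-0.043,1, 2,-38,0,-0.043,1, 2,-38,0,-0.043,1, 2,-38,0,-0.043,1, 2,-38,0,-0.043,1, 2,-38,0,-0.043,1, 2,-38,0,-0.043,1, 2,-38,0,-0.043,1, 2,-38,0,-0.043,1]';python3 -m crank '[0,-4,0,0,1, 0,-8,0,0,1, 0,-8.5,0,0,1, 0,-8.5,0,0,1, 0,-8.5,0,0,1, 0,-8.5,0,0,1, 0,-8.5,0,0,1]'; python3 - <<'E'
from meas import *
x=r.sense();print(x['position'],x['orientation'][:,1],x['ft_force'],x['gripper_width'])
E
```

```text
time_s: 25.6
position: [0.5575, -0.0456, 0.2131]
orientation: [[-0.003, 0.032, 0.999], [-0.001, 0.999, -0.032], [-1.0, -0.001, -0.003]]
ft_force: [0.7, 0.4, 0.3]
gripper_width: 0.0051
time_s: 26.18
position: [0.5583, -0.1238, 0.2147]
orientation: [[-0.001, 0.024, 1.0], [0.001, 1.0, -0.024], [-1.0, 0.001, -0.001]]
ft_force: [-0.5, -0.4, -0.7]
gripper_width: 0.0048
[ 0.5583 -0.1238  0.2147] [0.024  0.9997 0.0007] [-0.5394 -0.4399 -0.6745] 0.00480819839279291
```

```bash
python3 -m crank '[0,-0.1,-3,0,1, 0,-0.1,-6,0,1, 0,-0.1,-8.5,0,1, 0,-0.1,-10.5,0,1, 0,-0.1,-12,0,1, 0,-0.1,-13,0,1, 0,-0.1,-14,0,1, 0,-0.1,-14.8,0,1, 0,-0.1,-15.2,0,1, 0,-0.1,-15.2,0,1]';python3 -m crank '[0,0,0,0,1, 0,0,0,0,1]'; python3 - <<'E'
from meas import *
s=snap('side','s16');x=r.sense();print(x['position'],x['orientation'][:,1],x['ft_force'],x['gripper_width'])
c=s['color'][130:290,230:390][...,::-1];cv2.imwrite('pics/s16c.png',cv2.resize(c,(600,600)))
E
```

```text
time_s: 27.02
position: [0.5583, -0.1261, 0.0628]
orientation: [[-0.001, 0.026, 1.0], [0.0, 1.0, -0.026], [-1.0, 0.0, -0.001]]
ft_force: [-0.3, -0.3, -0.4]
gripper_width: 0.0055
time_s: 27.18
position: [0.5592, -0.1267, 0.0642]
orientation: [[0.002, 0.026, 1.0], [-0.001, 1.0, -0.026], [-1.0, -0.001, 0.002]]
ft_force: [0.3, -0.3, -0.4]
gripper_width: 0.0051
[ 0.5592 -0.1267  0.0642] [ 0.026   0.9997 -0.0007] [ 0.0396  0.1546 -0.832 ] 0.004625088979345296
```

View pics/s16c.png

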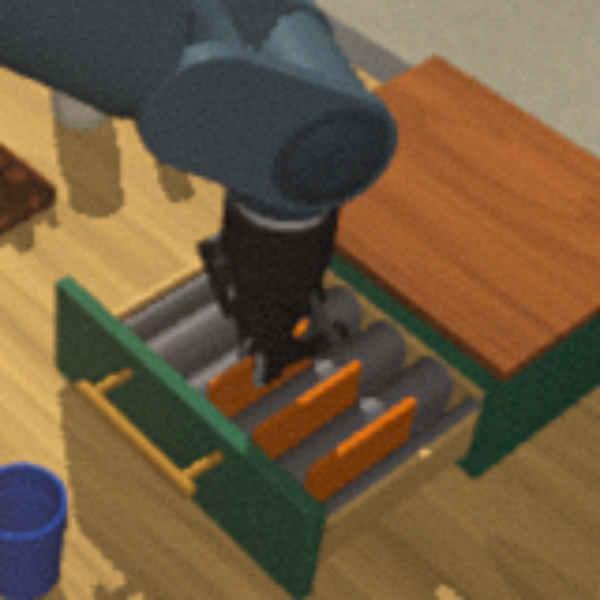

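Panel 3 is in groove 3. Release it and go to slot 6.

```bash
python3 -m crank '[0,0,-0.2,0,1, 0,0,-0.2,0,1, 0,0,-0.2,0,0.5, 0,0,-0.2,0,0.5, 0,0,-0.2,0,0.5, 0,0,3,0,0.5, 0,0,7,0,0.5, 0,0,11,0,0.5, 0,0,15,0,0.5, 0,0,15,0,0.5]';python3 -m crank '[-2,38,0,0.043,0.5, -2,38,0,0.043,0.5, -2,38,0,0.043,0.5, -2,38,0,0.043,0.5, -2,38,0,0.043,0.5, -2,38,0,0.043,0.5, -2,38,0,0.043,0.5, -2,38,0,0.043,0.5, -2,38,0,0.043,0.5, -2,38,0,0.043,0.5]'; python3 -m crank '[0,4,0,0,0.5, 0,8,0,0,0.5, 0,12,0,0,0.5, 0,12,0,0,0.5, 0,12,0,0,0.5,  0,12,0,0,0.5, 0,12,0,0,0.5]'; python3 - <<'E'
from meas import *
s=snap('side','s17');s=snap('top','t17');x=r.sense();print(x['position'],x['orientation'][:,1])
E
python3 dr.py t17 | tail -3
```

```text
time_s: 28.07
position: [0.5631, -0.1283, 0.2235]
orientation: [[0.015, 0.026, 1.0], [-0.007, 1.0, -0.026], [-1.0, -0.006, 0.016]]
ft_force: [1.0, -0.9, 1.3]
gripper_width: 0.021
time_s: 28.9
position: [0.5373, 0.2591, 0.2133]
orientation: [[0.0, -0.023, 1.0], [0.002, 1.0, 0.023], [-1.0, 0.002, 0.0]]
ft_force: [-0.4, -0.0, 0.7]
gripper_width: 0.0214
time_s: 29.48
position: [0.5388, 0.3724, 0.2131]
orientation: [[-0.0, -0.016, 1.0], [-0.0, 1.0, 0.016], [-1.0, -0.0, -0.0]]
ft_force: [-0.1, -0.6, 0.2]
gripper_width: 0.0216
[0.5389 0.3723 0.2133] [-0.0153  0.9999 -0.0002]
pot 114 ((491.2525634765625, -404.04595947265625), 31.425857543945312)
front top [0.026  0.4827] -0.25528291798095687 0.006262947325864583 [ 0.4795 -0.1235  0.1057]
bar 178 [ 0.4402 -0.1253  0.0883] -0.18249453846605782 -0.06528039730484164
```

View pics/s17.png

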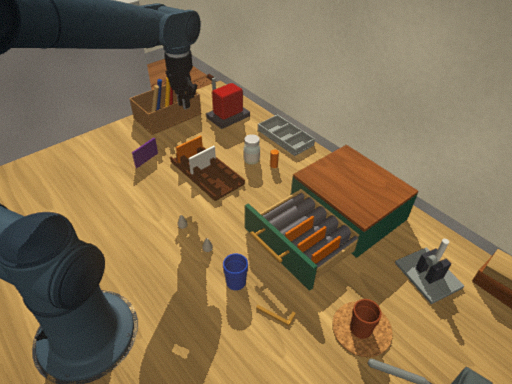

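Three panels are in their grooves and the pot is unmoved. Now the last panel.

```bash
python3 -m crank '[0,0.2,-4,0,0.5, 0,0.2,-8,0,0.5, 0,0.2,-11,0,0.5, 0,0.2,-13,0,0.5, 0,0.2,-15,0,0.5, 0,0.2,-16.3,0,0.5, 0,0.2,-16.3,0,0.5, 0,0.2,-16.3,0,1, 0,0.2,-16.3,0,1, 0,0.2,-16.3,0,1]';python3 -m crank '[0,0,0,0,1, 0,0,0,0,1, 0,0,3,0,1, 0,0,6,0,1, 0,0,9,0,1, 0,0,13,0,1, 0,0,16.5,0,1, 0,0,16.5,0,1, 0,0,16.5,0,1]'; python3 - <<'E'
from meas import *
s=snap('side','s18');x=r.sense();print(x['position'],x['ft_force'],x['gripper_width'])
cv2.imwrite('pics/s18c.png',cv2.resize(s['color'][80:220,130:290][...,::-1],(640,560)))
E
```

```text
time_s: 30.42
position: [0.5398, 0.3761, 0.0523]
orientation: [[0.003, -0.017, 1.0], [0.001, 1.0, 0.017], [-1.0, 0.001, 0.003]]
ft_force: [0.4, 0.4, -0.3]
gripper_width: 0.005
time_s: 31.17
position: [0.5401, 0.3764, 0.2193]
orientation: [[0.006, -0.017, 1.0], [0.003, 1.0, 0.017], [-1.0, 0.003, 0.006]]
ft_force: [-0.8, -0.1, -0.8]
gripper_width: 0.0046
[0.5387 0.3758 0.2163] [-0.9042 -0.3026 -1.0331] 0.005156379695328529
```

View pics/s18c.png

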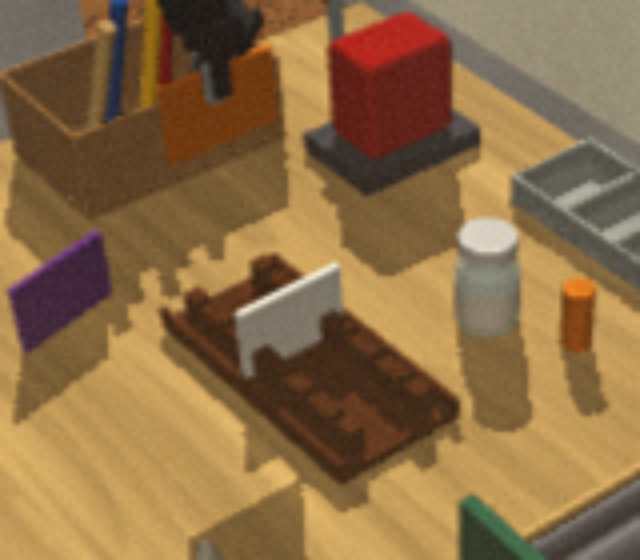

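Only the white panel remains in the rack. Carry panel 4 to groove 4.

```bash
python3 -m crank '[2,-38,0,-0.043,1, 2,-38,0,-0.043,1, 2,-38,0,-0.043,1, 2,-38,0,-0.043,1, 2,-38,0,-0.043,1, 2,-38,0,-0.043,1, 2,-38,0,-0.043,1, 2,-38,0,-0.043,1, 2,-38,0,-0.043,1, 2,-38,0,-0.043,1]';python3 -m crank '[0,-4,0,0,1, 0,-7.5,0,0,1, 0,-7.5,0,0,1, 0,-7.5,0,0,1, 0,-7.5,0,0,1, 0,-7.5,0,0,1, 0,-7.5,0,0,1]'; python3 - <<'E'
from meas import *
x=r.sense();print(x['position'],x['orientation'][:,1],x['ft_force'],x['gripper_width'])
E
```

```text
time_s: 32.05
position: [0.5575, -0.0096, 0.2131]
orientation: [[-0.004, 0.032, 0.999], [-0.001, 0.999, -0.032], [-1.0, -0.001, -0.003]]
ft_force: [0.0, 0.4, 0.0]
gripper_width: 0.0049
time_s: 32.63
position: [0.5583, -0.078, 0.2147]
orientation: [[-0.001, 0.024, 1.0], [0.001, 1.0, -0.024], [-1.0, 0.0, -0.001]]
ft_force: [0.7, -0.5, -0.6]
gripper_width: 0.0046
[ 0.5583 -0.078   0.2147] [0.0241 0.9997 0.0005] [ 0.6975 -0.4597 -0.6275] 0.004635709527222117
```

```bash
python3 -m crank '[0,-0.1,-3,0,1, 0,-0.1,-6,0,1, 0,-0.1,-8.5,0,1, 0,-0.1,-10.5,0,1, 0,-0.1,-12,0,1, 0,-0.1,-13,0,1, 0,-0.1,-14,0,1, 0,-0.1,-14.8,0,1, 0,-0.1,-15.2,0,1, 0,-0.1,-15.2,0,1]';python3 -m crank '[0,0,0,0,1, 0,0,0,0,1]'; python3 - <<'E'
from meas import *
s=snap('side','s19');x=r.sense();print(x['position'],x['orientation'][:,1],x['ft_force'],x['gripper_width'])
c=s['color'][130:290,230:390][...,::-1];cv2.imwrite('pics/s19c.png',cv2.resize(c,(600,600)))
E
```

```text
time_s: 33.47
position: [0.5583, -0.0801, 0.0627]
orientation: [[-0.001, 0.026, 1.0], [0.0, 1.0, -0.026], [-1.0, 0.0, -0.001]]
ft_force: [0.4, -0.1, -1.1]
gripper_width: 0.0048
time_s: 33.63
position: [0.5592, -0.0806, 0.0642]
orientation: [[0.002, 0.026, 1.0], [-0.001, 1.0, -0.026], [-1.0, -0.001, 0.002]]
ft_force: [0.4, 0.2, -1.0]
gripper_width: 0.005
[ 0.5592 -0.0806  0.0642] [ 0.0258  0.9997 -0.0006] [-0.7133 -0.1017 -0.2835] 0.004933058918944262
```

View pics/s19c.png

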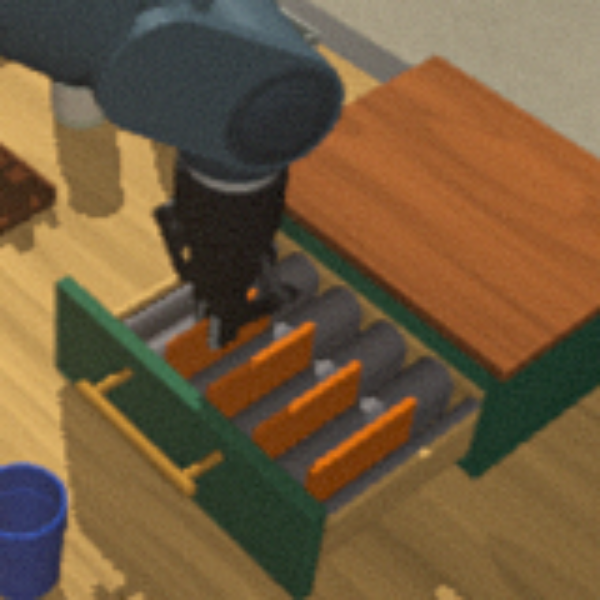

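Release and rise, then move above the handle, turning the jaws across the bar.

```bash
python3 -m crank '[0,0,-0.2,0,1, 0,0,-0.2,0,1, 0,0,-0.2,0,0.5, 0,0,-0.2,0,0.5, 0,0,-0.2,0,0.5, 0,0,3,0,0.5, 0,0,7,0,0.5, 0,0,11,0,0.5, 0,0,15,0,0.5, 0,0,15,0,0.5]';python3 -m crank '[-11.8,-4.3,0,-1.571,0.4, -11.8,-4.3,0,-1.571,0.4, -11.8,-4.3,0,-1.571,0.4, -11.8,-4.3,0,-1.571,0.4, -11.8,-4.3,0,-1.571,0.4, -11.8,-4.3,0,-1.571,0.4, -11.8,-4.3,0,-1.571,0.4, -11.8,-4.3,0,-1.571,0.4, -11.8,-4.3,0,-1.571,0.4, -11.8,-4.3,0,-1.571,0.4]'; python3 -m crank '[0,0,0,-0.321,0.4, 0,0,0,-0.321,0.4, 0,0,0,-0.321,0.4, 0,0,0,-0.321,0.4, 0,0,0,-0.321,0.4]'; python3 - <<'E'
from meas import *
s=snap('side','s20');x=r.sense();print(x['position'],x['orientation'][:,1],x['gripper_width'])
P,m=panels(s,.04,.1)
m&=(P[...,1]<.02)
for c,st in comps(m,20):
    q=P[c]; print(st,q.mean(0),np.percentile(q[:,2],[5,95]),np.percentile(q[:,0],[2,98]))
E
```

```text
time_s: 34.52
position: [0.5632, -0.0819, 0.2235]
orientation: [[0.016, 0.026, 1.0], [-0.006, 1.0, -0.026], [-1.0, -0.005, 0.016]]
ft_force: [1.0, 0.2, 1.6]
gripper_width: 0.0218
time_s: 35.35
position: [0.4405, -0.1234, 0.2132]
orientation: [[0.0, 0.959, 0.285], [-0.0, 0.285, -0.959], [-1.0, 0.0, 0.0]]
ft_force: [0.1, 0.4, -0.2]
gripper_width: 0.0257
time_s: 35.77
position: [0.4405, -0.1234, 0.2132]
orientation: [[0.0, 1.0, -0.024], [-0.0, -0.024, -1.0], [-1.0, 0.0, 0.0]]
ft_force: [0.2, 0.7, 0.1]
gripper_width: 0.0253
[ 0.4405 -0.1234  0.2132] [ 0.9997 -0.0243  0.0001] 0.02596993176581953
[274 206  28  25 303] [ 0.5632 -0.0814  0.0698] [0.0474 0.0878] [0.5144 0.6102]
[285 216  29  25 306] [ 0.5615 -0.1272  0.0699] [0.0475 0.0878] [0.5122 0.6086]
[298 226  28  26 295] [ 0.5604 -0.1743  0.0702] [0.0478 0.0875] [0.5114 0.6078]
[312 236  29  27 308] [ 0.5628 -0.2212  0.0701] [0.0473 0.0878] [0.5138 0.6108]
[477 258  35  37 179] [ 0.8297 -0.5441  0.0499] [0.0417 0.055 ] [0.8227 0.8689]
[352 299  29  35 525] [ 0.4959 -0.403   0.0704] [0.0431 0.0894] [0.4642 0.5225]
```

View pics/s20.png

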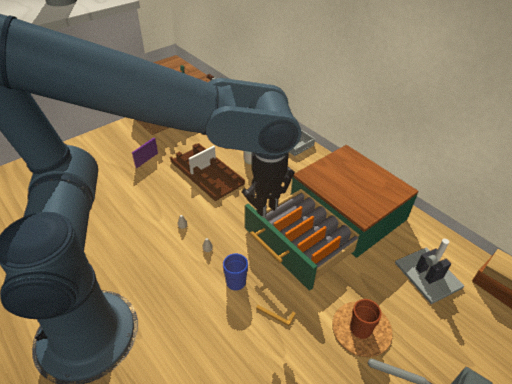

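All four panels stand at equal height, one each in grooves 1–4. Now grip the bar.

```bash
python3 -m crank '[0,0,-3,0,0.4, 0,0,-6,0,0.4, 0,0,-8.5,0,0.4, 0,0,-10.5,0,0.4, 0,0,-12.5,0,0.4, 0,0,-14,0,0.4, 0,0,-14.8,0,0.4, 0,0,-14.8,0,0.4]';python3 -m crank '[0,0,0,0,1, 0,0,0,0,1, 0,0,0,0,1, 0,0,0,0,1]'; python3 -m crank '[1,-0.03,0,0,1, 3,-0.08,0,0,1, 5,-0.13,0,0,1, 7,-0.18,0,0,1, 9,-0.24,0,0,1, 11,-0.29,0,0,1, 13,-0.34,0,0,1, 14.5,-0.38,0,0,1, 15.5,-0.41,0,0,1, 15.5,-0.41,0,0,1]'
```

```text
time_s: 36.48
position: [0.4397, -0.1229, 0.064]
orientation: [[-0.002, 1.0, -0.025], [0.001, -0.025, -1.0], [-1.0, -0.002, -0.001]]
ft_force: [-0.5, 0.0, 0.5]
gripper_width: 0.0258
time_s: 36.82
position: [0.4411, -0.1237, 0.0661]
orientation: [[0.002, 1.0, -0.026], [-0.001, -0.026, -1.0], [-1.0, 0.002, 0.001]]
ft_force: [0.6, 0.5, 1.0]
gripper_width: 0.0088
time_s: 37.65
position: [0.5982, -0.1278, 0.0661]
orientation: [[0.004, 1.0, -0.026], [-0.001, -0.026, -1.0], [-1.0, 0.004, 0.001]]
ft_force: [0.9, 0.4, 1.9]
gripper_width: 0.0089
```

Now the last few mm in small steps, watching the force.

```bash
python3 -m crank '[0.2,0,0,0,1, 0.4,-0.01,0,0,1, 0.4,-0.01,0,0,1]';python3 -m crank '[0.2,0,0,0,1, 0.4,-0.01,0,0,1, 0.4,-0.01,0,0,1]'
```

```text
time_s: 37.9
position: [0.5999, -0.1278, 0.0661]
orientation: [[0.001, 1.0, -0.026], [-0.0, -0.026, -1.0], [-1.0, 0.001, 0.0]]
ft_force: [-0.3, 0.1, 4.0]
gripper_width: 0.0089
time_s: 38.15
position: [0.6038, -0.1279, 0.0661]
orientation: [[0.001, 1.0, -0.026], [-0.0, -0.026, -1.0], [-1.0, 0.001, 0.0]]
ft_force: [-0.6, 0.2, 5.3]
gripper_width: 0.0089
```

```bash
python3 -m crank '[0.2,0,0,0,1, 0.4,-0.01,0,0,1, 0.4,-0.01,0,0,1]';python3 -m crank '[0.2,0,0,0,1, 0.3,-0.01,0,0,1, 0.3,-0.01,0,0,1]'
```

```text
time_s: 38.4
position: [0.6055, -0.1279, 0.066]
orientation: [[-0.006, 1.0, -0.026], [0.0, -0.026, -1.0], [-1.0, -0.006, -0.0]]
ft_force: [-10.9, 0.6, 13.5]
gripper_width: 0.0087
time_s: 38.65
position: [0.6054, -0.1279, 0.066]
orientation: [[-0.014, 1.0, -0.025], [0.001, -0.025, -1.0], [-1.0, -0.014, -0.001]]
ft_force: [-23.9, 0.3, 22.0]
gripper_width: 0.009
```

The drawer hit its end stop (x .6055, force rising). Relax, open, rise and move clear.

```bash
python3 -m crank '[-0.3,0.01,0,0,1, -0.5,0.01,0,0,1, -0.5,0.01,0,0,0.4, -0.5,0.01,0,0,0.4, -0.5,0.01,0,0,0.4, -0.5,0.01,3,0,0.4, -0.5,0.01,6,0,0.4, -0.5,0.01,10,0,0.4, -0.5,0.01,14,0,0.4, -0.5,0.01,16,0,0.4]';python3 -m crank '[-4,0,2,0,0.4, -8,3,4,0,0.4, -12,7,4,0,0.4, -15,11,4,0,0.4, -17,15,4,0,0.4, -17,19,4,0,0.4, -17,22,4,0,0.4, -17,22,4,0,0.4]'; python3 - <<'E'
from meas import *
s=snap('side','s21');s=snap('top','t21');x=r.sense();print(x['position'],x['ft_force'])
P=pts(s);hh=P[...,2]
b=np.zeros(hh.shape,bool);b[185:235,365:420]=1
k=b&(hh>.07)&(hh<.1);print('pot',cv2.minEnclosingCircle(P[k][:,:2].astype(np.float32)*1000))
b=np.zeros(hh.shape,bool);b[170:186,280:335]=1
k=b&(hh>.075)&(hh<.1); q=P[k]; print('bar',len(q),q.mean(0))
s2=load('side' and 's21')
cv2.imwrite('pics/s21c.png',cv2.resize(s2['color'][130:370,150:450][...,::-1],(750,600)))
E
```

```text
time_s: 39.48
position: [0.6073, -0.1283, 0.2307]
orientation: [[0.006, 1.0, -0.026], [-0.003, -0.026, -1.0], [-1.0, 0.006, 0.002]]
ft_force: [0.0, -0.9, 0.8]
gripper_width: 0.0252
time_s: 40.15
position: [0.4339, 0.0953, 0.2651]
orientation: [[0.0, 1.0, -0.024], [0.001, -0.024, -1.0], [-1.0, 0.0, -0.001]]
ft_force: [0.2, 0.1, -0.4]
gripper_width: 0.0255
[0.4345 0.095  0.265 ] [-0.4606 -0.7557  0.8737]
pot ((491.7866516113281, -403.6117858886719), 31.619800567626953)
bar 134 [ 0.6041 -0.1256  0.0884]
```

View pics/s21c.png

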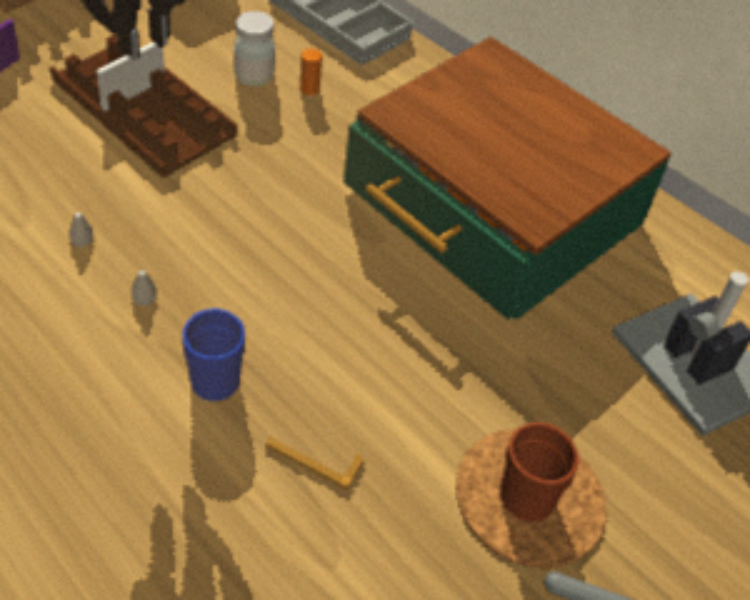

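View pics/t21.png

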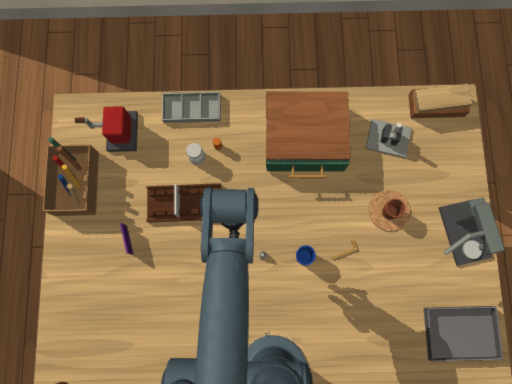

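The drawer is shut with its bar at top (308,175). The pot is on the mat at (392,209), within 2 mm of its centre, and the white panel is in the rack. The arm is clear.

```bash
python3 -c "
from bench import sign_off
print(sign_off())"
```

```text
the job is handed in; nothing more can be done
None
```

The job is done and handed in at about 40 s, well inside the 210 s limit; sign-off gave no verdict.

- **Pot:** I moved it onto the cork mat while the drawer was still shut. It last measured about 2 mm from the mat's centre, upright, and I saw no knock during the run.
- **Panels:** There were four amber panels. They stand one each in grooves 1–4, with tops about 85 mm above the table and centres within 10 mm of the groove centres along the groove. That was measured with the drawer still open. The groove 1 panel looked slightly tilted, about 0.1 rad against the 0.4 allowed.
- **Drawer:** I pulled it about 160 mm open, then pushed it in until it hit its stop, with about 24 N along the push. The handle bar ended about 3 mm further in than where it started. With the drawer shut I could not see the panels again.
- **Everything else:** The white panel is upright in its slot. The glue jar, amber grip, cone tips and hex wrench look unmoved; I checked these by eye rather than measuring. No check failed or disagreed.

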